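# Hang up the marker caddy and pack the sample crate

### The arm

A 6-joint arm with a two-finger parallel gripper is mounted at the origin on the work surface. World frame = base frame: x ahead of the robot, y to its left, z up, the work surface at z = 0. Lengths are in mm, angles in rad, forces in N, time in s.
With the tool pointing down it reaches from about 350 to 875 mm from the base axis. Payload 4.2 kg.
Tool frame: the origin (TCP) lies at the very end of the fingers, on their centre line; the grasp point (between the pads) lies 19 mm behind it; z points along the fingers, y is the line along which they close (so a half turn about z gives the same grasp; the last joint's range is limited). The gripper opens to 85 mm and grips with 20 to 120 N. Pads are 22 mm wide; open, the fingers measure 114 mm over their backs; the gripper's body (76 mm by 85 mm) begins 54 mm behind the grasp point. The pads swing forward as they close: fully open they stand 13 mm farther back than shut.
Start: joints at [1.486, 0.385, 0.008, 0, -1.194, -0.259], TCP at [210.634, 588.415, 231.312] pointing down, gripper open.
Joint ranges: [-3.14, 3.14], [-1.21, 2.06], [-1.07, 1.41], [-3.16, 2.05], [-2.99, -0.16], [-3.1, 3.1]. Speed limits (rad/s): [2.79, 2.79, 3.14, 3.14, 3.14, 3.14].

### API

Orientations are given as a unit quaternion [x, y, z, w].
In Python, from bench import monitor, get_image, camera_info, job_done gives the robot as it stands.
- The arm moves only by the tool send_rows, never from a script. Its argument "series" is a list of rows, each a list of 3 entries, a list of its own where there are three numbers: the shift along the tool's x, y, z in mm, then the turn, a rotation vector about the tool's x, y, z in rad, then the finger opening in mm, from 0 to 85.4. A call has 1 to 8 rows; each row shifts and turns the commanded pose from where the row before left it, along the tool's axes as they then stand; what a row does not reach is not made up. A row lasts 1/10 s, in which the tool goes at most 50 mm and 8.59 degrees, less where a joint would pass 70% of its speed; a pose out of reach is approached as far as the arm can. A call with a gripper value outside its range is refused whole. The fingers move at their own pace and stop on an object; the grip force is fixed at half the most. Time passes only in rows, so rows that do not move let the fingers close. It gives the time, the measured TCP pose, the force, the opening and the grip force at its end, in the units of the state.
- monitor.read_state(): the state, without advancing time (a new reading comes with each control period).
- get_image(name): name is "scene" or "top" or "wrist"; returns the picture (480x640x3 uint8, red, green, blue); there is no depth.
- camera_info(name): a dict with "intrinsics" (3x3 intrinsics, pixels), "R" (3x3) and "t" (3): a world point X has camera coordinates R X + t. Camera axes: x right, y down, z forward; pixel columns grow to the right and rows downward; lengths in mm; the calibration is good to about 2 mm. A picture is of the moment at which its call begins: read the wrist's pose just before it. camera_info takes no time and is no camera call; for the wrist camera it gives the pose at the moment of the call.
- job_done(): hands the job in; it is judged then, once.
The state is a dict: "clock": time; "joints": joint angles; "joint_vel": joint speeds; "joint_efforts": joint torques, N m; "position": TCP position; "ee_rot": TCP orientation; "contact_force": force on the tool from outside, world axes, zero at the start; "wrist_torque": the same for the moment, N m; "gripper_width": finger opening in mm; "grasp_force": force on a finger pad.
Only numpy, scipy, OpenCV 4.12 (cv2) and the standard library are available. Lean on these libraries where they do the work, as an engineer would, in place of code of your own. Each camera call takes 0.05 s, during which the arm holds its last target. There are 200 camera calls.

### The job

The marker caddy has been left standing on the divided crate: first hang it by its handle on the hook of the stand, then stand every loose sample jar and tin from the bench upright in the crate, one to a cell, right down on the cell floor. Lower the containers in rather than dropping them; leave the container that is already packed in its cell, and do not disturb the other things on the bench.

Things in the scene. Friction and masses are not known exactly. Their poses are not given: they have to be found in the camera images.
- crate: Grey plastic divided crate, fixed to the bench: 256 x 256 mm, outer walls 4 mm thick and 45 mm high, floor 4 mm thick, dividers 4 mm thick reaching 39 mm above the bench; nine cells of 80 x 80 mm, 3 along x by 3 along y, centred at x, y = -84, 0, +84 mm. Origin: centre of the underside; axes along the sides.
- caddy: Marker caddy: open steel tray 64 (x) x 120 (y) x 40 mm high, markers in it (part of it), with a rigid arched handle of 10 mm dark round bar in its y-z plane: top bar level from y = -45 to +45 mm, legs at y = +-55 mm, clear opening 79 mm high between tray rim and top bar. About 220 g. Origin: centre of the underside. Starts standing on the crate's dividers.
- caddy_handle (a point): Middle of the top bar of the caddy's handle, on the bar's centreline, 124 mm above the caddy's underside. Axes as the caddy's; the bar runs along y.
- hook: Hook stand, fixed on the robot's left: foot plate 100 x 140 x 12 mm, steel post 20 mm thick and 237 mm tall, and a level round rod 8 mm thick from the post towards the stand's -x, centreline 215 mm above the bench, 115 mm long, then bent up to a tip (x = -128 mm, top 239 mm above the bench). Origin: on the bench, under the post's axis.
- hook_seat (a point): Top of the hook's level rod, halfway along it (65 mm from the post's axis, 219 mm above the bench). Axes as the hook stand's: the rod runs along x and the open tip is at -x.
- jar1: Sample jar: wide amber glass jar 57 mm in diameter, 94 mm tall; the top 26 mm is its white screw cap, equally wide; paper band low on the body; about 240 g, heavy at the bottom. Origin: centre of the underside; z up the jar. Stands loose on the bench to the robot's right; may be absent (None).
- jar2: Sample jar: wide amber glass jar 57 mm in diameter, 94 mm tall; the top 26 mm is its white screw cap, equally wide; paper band low on the body; about 240 g, heavy at the bottom. Origin: centre of the underside; z up the jar. Stands loose on the bench to the robot's right; may be absent (None).
- jar3: Sample jar: wide amber glass jar 57 mm in diameter, 94 mm tall; the top 26 mm is its white screw cap, equally wide; paper band low on the body; about 240 g, heavy at the bottom. Origin: centre of the underside; z up the jar. Stands loose on the bench to the robot's right; may be absent (None).
- tin1: Sample tin: plain steel tin 54 mm in diameter (rims 55), 82 mm tall, straight sides, paper band; about 260 g, heavy at the bottom. Origin: centre of the underside; z up the tin. Stands loose on the bench to the robot's right; may be absent (None).
- tin2: Sample tin: plain steel tin 54 mm in diameter (rims 55), 82 mm tall, straight sides, paper band; about 260 g, heavy at the bottom. Origin: centre of the underside; z up the tin. Stands loose on the bench to the robot's right; may be absent (None).
- tin3: Sample tin: plain steel tin 54 mm in diameter (rims 55), 82 mm tall, straight sides, paper band; about 260 g, heavy at the bottom. Origin: centre of the underside; z up the tin. Stands loose on the bench to the robot's right; may be absent (None).
- packed1: A tin like the others, already standing in a cell of the crate; may be absent (None). Leave it there.
- packed2: A jar like the others, already standing in a cell of the crate; may be absent (None). Leave it there.
- tape: Roll of paper tape lying flat among the containers, 84 mm across, 24 mm high; leave alone. Origin: underside centre.
- stapler: Stapler lying on the bench on the robot's left, near the hook stand, 130 mm long (its y), 30 mm wide, about 55 mm high; leave alone. Origin: underside centre.
- gel: Clear bottle with black cap, 56 mm across, 140 mm tall, beyond and left of the crate; leave alone.
There are look-alikes about, which are no part of the job. What is shaped like the jar1 but purple or turquoise is not meant.

How it is judged:
By the outcome, as a careful person would: the job done as asked, in the order asked, and still so for the second after the job is handed in, with the robot touching nothing.
Of packed1, packed2 only 1 to 2 are there at a start; the rules pass over those that are not, and their reading is None.
Of jar1, jar2, jar3, tin1, tin2, tin3 only 4 to 6 are there at a start; the rules pass over those that are not, and their reading is None.
At some moment in a run one of jar1, jar2, jar3, tin1, tin2, tin3 may be knocked a few centimetres aside while the robot is not near it.
It also fails if it takes over 210 s, if anything falls off the work surface, if the arm or the gripper's body presses on something with over 40 N, if the wrist force passes 120 N, or if a joint passes its speed limit or range.

## Working session

There is one attempt and no reset: what is moved stays moved. The work goes in short steps, Python scripts to look and compute and a tool call to move; the robot and the scene stay as the last step left them, time stands still between calls to the robot, and variables do not carry over. Pictures are saved under pics/ and viewed, at most 14 in all, crops included, and the job is handed in when it is done.

Besides the shell and the picture viewer there is one more tool, called after "Emit:" in YAML: its name, and indented under it one key for each argument. send_rows: Moves the arm, as the interface text tells. Its arguments: {"type":"object","properties":{"series":{"type":"array"}},"required":["series"]}

```bash
mkdir -p pics; ls
cat > h.py <<'E'
import numpy as np, cv2, json
from bench import monitor, get_image, camera_info, job_done
from scipy.spatial.transform import Rotation as Ro
def save(n,im): cv2.imwrite(f'pics/{n}.png',im[:,:,::-1])
def ray(ci,u,v):
    K,R,t=[np.array(ci[k]) for k in('intrinsics','R','t')]
    d=R.T@np.linalg.inv(K)@np.array([u,v,1.]); return -R.T@t,d/np.linalg.norm(d)
def plane(ci,u,v,z):
    o,d=ray(ci,u,v); return o+d*(z-o[2])/d[2]
def proj(ci,X):
    K,R,t=[np.array(ci[k]) for k in('intrinsics','R','t')]
    p=K@(R@np.array(X,float)+t); return p[:2]/p[2]
def tri(rs):
    A=0;b=0
    for o,d in rs:
        P=np.eye(3)-np.outer(d,d);A=A+P;b=b+P@o
    return np.linalg.solve(A,b)
E
python3 - <<'E'
from h import *
s=monitor.read_state(); print(s)
for n in('scene','top'):
    im=get_image(n); save(n+'0',im); np.save(n+'0.npy',im); ci=camera_info(n); print(n,{k:np.round(ci[k],3).tolist() for k in ci if k in('intrinsics','R','t')})
    o,_=ray(ci,0,0);print(o)
E
```

```text
pics
{'clock': 0.0, 'joints': array([ 1.48557940e+00,  3.85568256e-01,  6.60760374e-03, -4.98376128e-04,
       -1.19398427e+00, -2.58622448e-01]), 'joint_vel': array([ 0.00098732,  0.0007352 ,  0.00259236, -0.00015285, -0.00115405,
       -0.00160562]), 'joint_efforts': array([-9.32030853e-04, -3.92293274e+01,  1.88401830e+01,  4.18621972e+00,
       -4.64216253e-03, -1.78407475e-06]), 'position': array([210.46202061, 587.87492138, 230.20747575]), 'ee_rot': array([ 9.85241847e-01, -1.71164529e-01, -1.37709280e-04,  1.09031568e-03]), 'contact_force': array([ 1.09363583, -0.06461607,  0.19983425]), 'wrist_torque': array([ 0.00302039, -0.00827775, -0.00424644]), 'grasp_force': 0.0, 'gripper_width': 85.14996543945038}
scene {'intrinsics': [[621.007, 0.0, 314.176], [0.0, 621.007, 242.234], [0.0, 0.0, 1.0]], 'R': [[0.88, 0.474, 0.018], [0.304, -0.534, -0.789], [-0.365, 0.7, -0.614]], 't': [-447.695, -56.392, 1845.381]}
[ 1083.88699882 -1109.41637101  1097.00784512]
top {'intrinsics': [[442.222, 0.0, 317.883], [0.0, 442.222, 242.995], [0.0, 0.0, 1.0]], 'R': [[0.005, -1.0, -0.01], [-0.994, -0.004, -0.111], [0.111, 0.01, -0.994]], 't': [-40.96, 517.003, 1122.971]}
[ 388.83923064  -50.604583   1173.14825394]
```

View pics/scene0.png

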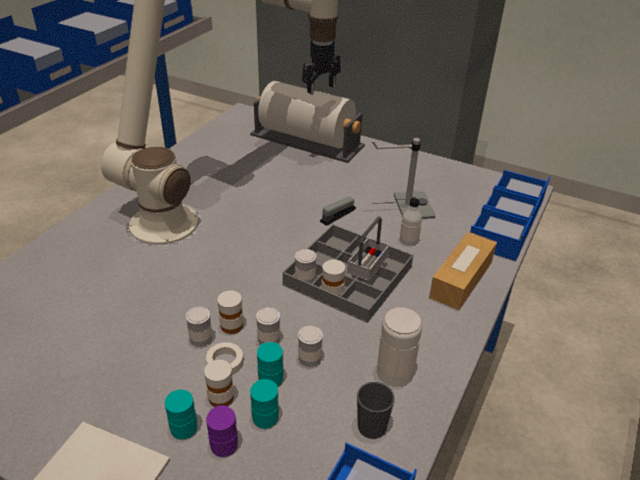

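View pics/top0.png

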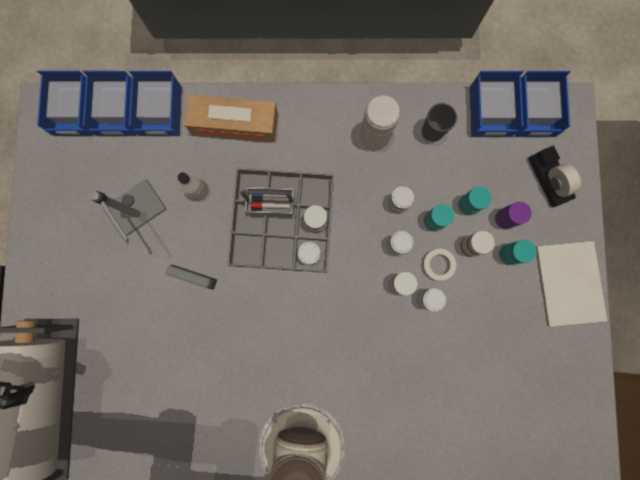

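The top view shows the caddy at (270,202) on the crate with its bar along image-horizontal. Packed are a jar at (315,217) and a tin at (309,253). The hook post top is at (98,197) and its tip at (127,240).

Loose containers, top view:
- Tins and jars: (402,198), (402,242), (405,284), (433,299) and (481,243). In the scene view these are 3 tins and 2 jars, with white caps or steel.
- Turquoise ones at (442,216), (480,200) and (518,252), and a purple one at (516,214): look-alikes, not meant.

I'll confirm with enlarged crops.

Run:
```python
from h import *
top=np.load('top0.npy');sc=np.load('scene0.npy')
c=lambda im,x,y,w,h,s:cv2.resize(im[y:y+h,x:x+w],None,fx=s,fy=s,interpolation=cv2.INTER_CUBIC)
save('hc',c(top,80,160,260,130,3)) 
a=c(top,380,170,160,150,3); b=c(sc,170,270,170,150,2.1)
o=np.zeros((450,480+b.shape[1],3),np.uint8);o[:,:480]=a;o[:b.shape[0],480:]=b;save('cc',o[:, :800])
ci=camera_info('top')
hsv=cv2.cvtColor(top,cv2.COLOR_RGB2HSV)
m=((hsv[...,2]>150)&(hsv[...,1]<60)).astype(np.uint8)
n,l,st,ce=cv2.connectedComponentsWithStats(m)
for i in range(1,n):
    if 150<st[i,4]<1200: print(st[i],ce[i].round(1),plane(ci,*ce[i],94).round(0)[:2],plane(ci,*ce[i],82).round(0)[:2])
```

```text
[501   0  18  22 226] [509.6  11.2] [1118. -534.] [1126. -540.]
[595  82  23  22 287] [606.4  91.7] [ 899. -769.] [ 905. -777.]
[368  95  32  31 787] [383.3 110.2] [ 850. -203.] [ 855. -205.]
[208 105  43  17 554] [229.1 112.8] [842. 188.] [847. 191.]
[561 165  20  26 298] [572.  176.7] [ 678. -670.] [ 681. -676.]
[392 186  22  22 385] [402.6 196.4] [ 627. -249.] [ 630. -251.]
[304 205  23  23 401] [315. 216.] [577. -32.] [579. -31.]
[391 231  23  22 393] [401.9 241.5] [ 514. -245.] [ 516. -247.]
[472 231  23  23 422] [483.  241.7] [ 515. -443.] [ 516. -448.]
[298 242  22  22 388] [308.7 252.4] [487. -17.] [488. -17.]
[424 248  33  33 497] [440.1 264.2] [ 459. -337.] [ 460. -341.]
[394 272  24  24 438] [405.6 283. ] [ 413. -253.] [ 413. -255.]
[423 288  23  24 417] [434.5 299.5] [ 374. -322.] [ 373. -325.]
[  0 346  38  12 311] [ 20.4 350.2] [248. 675.] [246. 683.]
[293 409  51  70 917] [328.4 438.7] [ 49. -66.] [ 45. -67.]
[259 418  13  49 201] [264.6 440.9] [43. 83.] [39. 85.]
[282 445  39  14 242] [302.6 450.9] [22. -6.] [17. -6.]
```

View pics/hc.png

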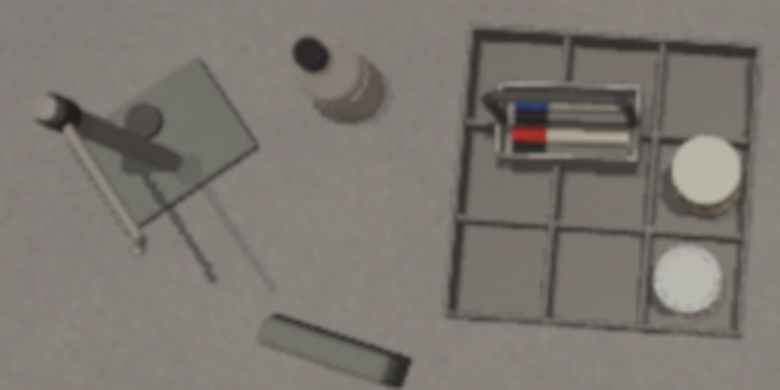

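View pics/cc.png

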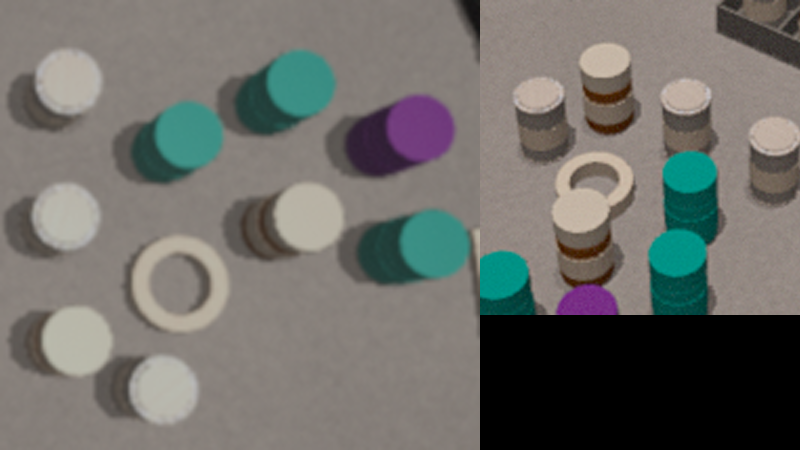

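Confirmed: the three tins have rimmed steel tops at crop (67,83), (65,217) and (163,390). The two jars are amber with white caps at (308,217) and (76,341). The turquoise and purple ones are decoys. Next I'll look at the hook and handle in the scene view.

Run:
```python
from h import *
top=np.load('top0.npy');sc=np.load('scene0.npy')
save('sc2',cv2.resize(sc[130:325,275:445],None,fx=3,fy=3,interpolation=cv2.INTER_CUBIC))
ci=camera_info('top')
f=lambda x,y:(x/3+80,y/3+160)
C=[plane(ci,*f(*p),45) for p in[(474,27),(757,48),(740,334),(448,317)]]
for c in C: print(c.round(1))
C=np.array(C);print('centre',C.mean(0),[np.linalg.norm(C[i]-C[i-1]).round(1) for i in range(4)])
e=(C[0]-C[3]+C[1]-C[2]);e2=(C[0]-C[1]+C[3]-C[2]);print('yaw',np.arctan2(e[1],e[0]),np.arctan2(-e2[0],e2[1]))
print('post',plane(ci,*f(45,108),237),plane(ci,*f(190,165),12),'rod',plane(ci,*f(68,125),219),plane(ci,*f(137,236),219),'tip',plane(ci,*f(140,245),239))
```

```text
[709.7 171.6  45. ]
[691.5 -75.6  45. ]
[442.8 -61.5  45. ]
[456.1 187.4  45. ]
centre [575.02086528  55.46375774  45.        ] [np.float64(254.1), np.float64(247.9), np.float64(249.1), np.float64(249.3)]
yaw -0.05940845984729397 -0.06342367145930894
post [594.37959799 442.74115099 237.        ] [592.46708071 428.32814513  12.        ] rod [585.65762124 434.45061206 219.        ] [503.68164245 379.09138468 219.        ] tip [494.82972009 367.59237688 239.        ]
```

View pics/sc2.png

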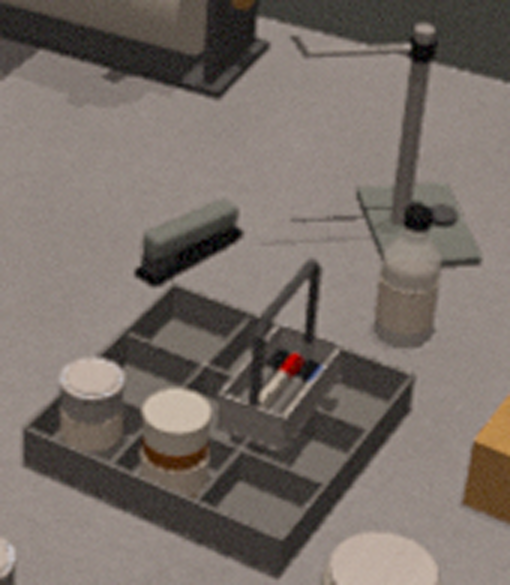

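Run:
```python
from h import *
ct=camera_info('top');cs=camera_info('scene')
f=lambda x,y:(x/3+80,y/3+160); g=lambda x,y:(x/3+275,y/3+130)
for n,a,b in[('L',(494,95),(314,268)),('R',(630,93),(260,332)),('tip',(140,245),(294,38)),('rod in',(68,125),(410,50)),('rod out',(135,233),(310,53)),('post',(45,108),(424,32)),
 ('crate far-left',(474,27),(413,376)),('near-left',(448,317),(176,290)),('near-right',(740,334),(25,432)),('far-right',(757,48),(280,545))]:
    r=[ray(ct,*f(*a)),ray(cs,*g(*b))];X=tri(r);print(n,X.round(1),'res',(proj(ct,X)-f(*a)).round(1),(proj(cs,X)-g(*b)).round(1))
s=monitor.read_state();w=camera_info('wrist');R=Ro.from_quat(s['ee_rot']).as_matrix()
o,_=ray(w,320,240);print('wcam in tool',R.T@(o-s['position']),(np.array(w['R'])@R).round(3),np.round(w['intrinsics'],1)); print(R.round(3))
```

```text
L [625.3 133.9 154.2] res [-0.4 -0.6] [-0.6  0.1]
R [625.2  26.  156.9] res [0. 0.] [ 0. -0.]
tip [495.7 371.2 230.9] res [0. 0.] [ 0. -0.]
rod in [588.6 439.8 210.3] res [-0.4 -0.5] [-0.4  0.2]
rod out [507.4 384.7 211.1] res [-0.2 -0.3] [-0.2  0.1]
post [597.5 448.2 228.4] res [-0.4 -0.5] [-0.4  0.2]
crate far-left [713.8 174.3  39.9] res [-0.6 -1. ] [-1.1  0.3]
near-left [461.6 193.3  31.6] res [-1.1 -1.8] [-1.9  0.3]
near-right [445.7 -60.   35.8] res [-0.6 -1. ] [-1.1  0.1]
far-right [696.7 -74.9  32.1] res [-0.4 -0.6] [-0.8  0.2]
wcam in tool [  83.36329606   -1.69048752 -142.57616089] [[-0.     1.    -0.001]
 [-0.945 -0.001 -0.326]
 [-0.326  0.001  0.945]] [[357.2   0.  321.8]
 [  0.  357.2 235.5]
 [  0.    0.    1. ]]
[[ 0.941 -0.337 -0.001]
 [-0.337 -0.941 -0.002]
 [ 0.     0.002 -1.   ]]
```

Both views agree. The bar is along world y near (625,80,~160). The rod runs from about (587,437) to (505,381), giving a stand yaw of about 0.595. I'll rotate the tool so the fingers close along world x, and raise it.

Emit:
send_rows:
  series:
    - [[0,0,-5],[0,0,0.12],85]
    - [[0,0,-5],[0,0,0.12],85]
    - [[0,0,-5],[0,0,0.12],85]
    - [[0,0,-5],[0,0,0.12],85]
    - [[0,0,-5],[0,0,0.12],85]
    - [[0,0,-5],[0,0,0.12],85]
    - [[0,0,-5],[0,0,0.12],85]
    - [[0,0,-5],[0,0,0.12],85]

```text
clock: 0.9
position: [210.5, 588.1, 270.8]
ee_rot: [0.793, -0.609, 0.0, 0.001]
contact_force: [0.0, 0.1, 0.2]
gripper_width: 85.1
grasp_force: 0.0
```

Emit:
send_rows:
  series:
    - [[0,0,0],[0,0,0.12],85]
    - [[0,0,0],[0,0,0.147],85]
    - [[0,0,0],[0,0,0],85]
    - [[0,0,0],[0,0,0],85]

```text
clock: 1.3
position: [210.6, 588.2, 270.8]
ee_rot: [0.708, -0.706, 0.0, 0.0]
contact_force: [0.6, -0.5, -0.6]
gripper_width: 84.7
grasp_force: 0.0
```

Emit:
send_rows:
  series:
    - [[33.5,-26,0],[0,0,0],85]
    - [[33.5,-26,0],[0,0,0],85]
    - [[33.5,-26,0],[0,0,0],85]
    - [[33.5,-26,0],[0,0,0],85]
    - [[33.5,-26,0],[0,0,0],85]
    - [[33.5,-26,0],[0,0,0],85]
    - [[33.5,-26,0],[0,0,0],85]
    - [[33.5,-26,0],[0,0,0],85]

```text
clock: 2.1
position: [419.3, 318.9, 271.4]
ee_rot: [0.708, -0.706, -0.0, -0.0]
contact_force: [-0.2, 0.3, -1.0]
gripper_width: 85.3
grasp_force: 0.0
```

Emit:
send_rows:
  series:
    - [[33.5,-26,0],[0,0,0],85]
    - [[33.5,-26,0],[0,0,0],85]
    - [[33.5,-26,0],[0,0,0],85]
    - [[33.5,-26,0],[0,0,0],85]
    - [[33.5,-26,0],[0,0,0],85]
    - [[33.5,-26,0],[0,0,0],85]
    - [[33,-26,0],[0,0,0],85]
    - [[33,-24,0],[0,0,0],85]

```text
clock: 2.9
position: [625.5, 51.9, 271.1]
ee_rot: [0.708, -0.706, -0.0, 0.0]
contact_force: [1.0, -0.5, -0.6]
gripper_width: 85.0
grasp_force: 0.0
```

Emit:
send_rows:
  series:
    - [[0,0,0],[0,0,0],85]
    - [[0,0,0],[0,0,0],85]
    - [[0,0,0],[0,0,0],85]

```text
clock: 3.2
position: [624.2, 54.0, 271.2]
ee_rot: [0.708, -0.707, -0.0, 0.0]
contact_force: [0.3, -0.0, -0.7]
gripper_width: 84.5
grasp_force: 0.0
```

Run:
```python
from h import *
s=monitor.read_state();print(s['position'],s['joints'].round(2)); w=camera_info('wrist'); im=get_image('wrist');save('w1',im);np.save('w1.npy',im)
np.savez('w1c.npz',**{k:np.array(w[k]) for k in('intrinsics','R','t')})
for y in(125,80,35): print(proj(w,[624.5,y,163]))
```

```text
[624.18807362  53.97573644 271.20827473] [ 0.34  0.36  0.08 -0.   -1.28 -0.34]
[320.98944724 314.35738679]
[321.01432354 262.77247626]
[321.04202206 205.33524981]
```

View pics/w1.png

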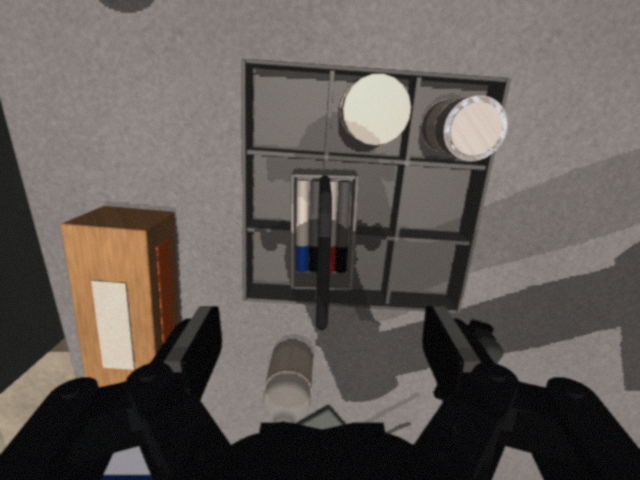

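The wrist view shows the bar from (324,178) to (322,328), centred between the open fingers in x, so x≈624.5. Crate rim corners are near (246,60), (508,79), (462,310) and (244,299). I'll lower for a second view.

Emit:
send_rows:
  series:
    - [[0,0,15],[0,0,0],85]
    - [[0,0,15],[0,0,0],85]
    - [[0,0,15],[0,0,0],85]
    - [[0,0,15],[0,0,0],85]
    - [[0,0,10],[0,0,0],85]
    - [[0,0,0],[0,0,0],85]
    - [[0,0,0],[0,0,0],85]

```text
clock: 3.95
position: [624.8, 54.0, 202.0]
ee_rot: [0.708, -0.707, 0.0, -0.0]
contact_force: [0.9, 0.5, 0.5]
gripper_width: 85.2
grasp_force: 0.0
```

Run:
```python
from h import *
s=monitor.read_state();print(s['position']); w=camera_info('wrist'); im=get_image('wrist');save('w2',im);np.save('w2.npy',im)
def ends(im):
    g=im.max(2)<45; g[340:]=0; n,l,st,_=cv2.connectedComponentsWithStats(g[:, 290:350].astype(np.uint8))
    i=1+st[1:,4].argmax(); ys,xs=np.where(l==i); print(st[i])
    return [(xs[ys<=ys.min()+12].mean()+290,ys.min()),(xs[ys>=ys.max()-12].mean()+290,ys.max())]
c1=dict(np.load('w1c.npz'));a=ends(np.load('w1.npy'));b=ends(im);print(a,b)
for p,q in zip(a,b): X=tri([ray(c1,*p),ray(w,*q)]);print(X.round(1)); print(plane(c1,*p,163).round(1),plane(w,*q,163).round(1))
C=np.array([plane(c1,*p,45) for p in[(246,60),(508,79),(462,310),(244,299)]]);print(C.round(1),C.mean(0))
```

```text
[624.78512169  53.97433536 201.9859287 ]
[   0  218   60  112 2005]
[   0  191   60  149 2623]
[(np.float64(319.06060606060606), np.int64(218)), (np.float64(321.1937984496124), np.int64(329))] [(np.float64(325.8181818181818), np.int64(191)), (np.float64(322.18288590604027), np.int64(339))]
[625.6 -77.5 582.3]
[625.9  44.5 163. ] [622.7  10.  163. ]
[ 622.9  823.3 -866.4]
[624.3 138.7 163. ] [624.5  99.5 163. ]
[[694.7 -74.7  45. ]
 [447.  -58.7  45. ]
 [458.5 191.2  45. ]
 [714.  176.6  45. ]] [578.55108428  58.60237612  45.        ]
```

View pics/w2.png

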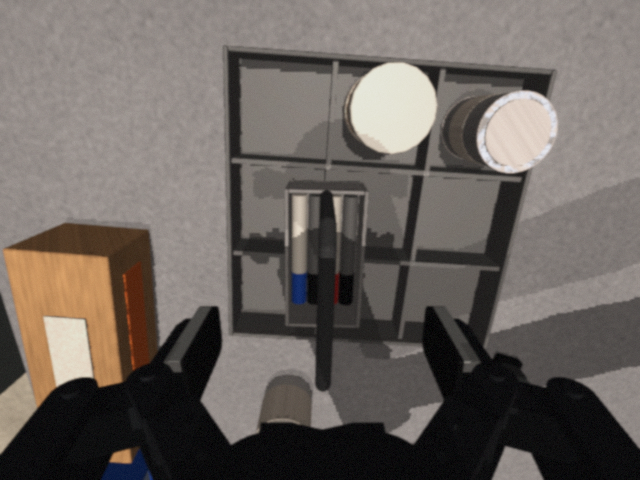

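Bar ends in the second view are (327,190) and (323,391).

Run:
```python
from h import *
c1=dict(np.load('w1c.npz'));w=camera_info('wrist')
for p,q in[((324,178),(327,190)),((322,328),(323,391))]: X=tri([ray(c1,*p),ray(w,*q)]);print(X.round(1),plane(c1,*p,163).round(1),plane(w,*q,163).round(1))
C=np.array([plane(w,*p,45) for p in[(225,46),(555,71),(490,347),(229,334)]]);print(C.round(1),C.mean(0))
P=[(229,334,244,299),(225,46,246,60),(555,71,508,79)]
for a in P: print(tri([ray(w,*a[:2]),ray(c1,*a[2:])]).round(1))
```

```text
[ 6.205e+02  4.330e+01 -1.000e-01] [622.4  15.2 163. ] [622.4   9.5 163. ]
[624.  135.9 165.8] [623.7 137.7 163. ] [624.2 138.4 163. ]
[[697.8 -75.6  45. ]
 [446.4 -58.6  45. ]
 [457.7 192.   45. ]
 [716.  177.1  45. ]] [579.50522829  58.70162476  45.        ]
[712.6 171.3  54. ]
[684.9 -67.7  97.4]
[449.4 -58.2  50.1]
```

Run:
```python
from h import *
w=camera_info('wrist')
C=np.array([plane(w,*p,79) for p in[(287,190),(368,192),(361,328),(287,325)]]);print(C.round(1),C.mean(0))
```

```text
[[651.3  26.9  79. ]
 [590.2  28.4  79. ]
 [591.1 147.7  79. ]
 [655.  144.7  79. ]] [621.90092538  86.89854864  79.        ]
```

Emit:
send_rows:
  series:
    - [[0,0,12],[0,0,0],85]
    - [[0,0,12],[0,0,0],85]
    - [[0,0,12],[0,0,0],85]
    - [[0,0,10],[0,0,0],85]
    - [[0,0,8],[0,0,0],85]
    - [[0,0,0],[0,0,0],40]
    - [[0,0,0],[0,0,0],25]
    - [[0,0,0],[0,0,0],20]

```text
clock: 4.8
position: [625.1, 53.5, 147.9]
ee_rot: [0.707, -0.707, 0.0, -0.001]
contact_force: [0.4, -0.5, 0.2]
gripper_width: 43.4
grasp_force: 0.0
```

Emit:
send_rows:
  series:
    - [[0,0,0],[0,0,0],10]
    - [[0,0,0],[0,0,0],0]
    - [[0,0,0],[0,0,0],0]
    - [[0,0,0],[0,0,0],0]
    - [[0,0,0],[0,0,0],0]
    - [[0,0,0],[0,0,0],0]
    - [[0,0,0],[0,0,0],0]
    - [[0,0,0],[0,0,0],0]

```text
clock: 5.6
position: [624.7, 53.2, 147.8]
ee_rot: [0.707, -0.707, 0.0, -0.0]
contact_force: [-1.6, -1.6, 4.0]
gripper_width: 8.1
grasp_force: 58.7
```

Emit:
send_rows:
  series:
    - [[0,0,-3],[0,0,0],0]
    - [[0,0,-8],[0,0,0],0]
    - [[0,0,-15],[0,0,0],0]
    - [[0,0,-20],[0,0,0],0]
    - [[0,0,-20],[0,0,0],0]
    - [[0,0,-20],[0,0,0],0]
    - [[0,0,-20],[0,0,0],0]
    - [[0,0,-14],[0,0,0],0]

```text
clock: 6.4
position: [624.9, 53.8, 268.7]
ee_rot: [0.707, -0.707, 0.0, -0.001]
contact_force: [0.4, -0.8, -2.2]
gripper_width: 7.7
grasp_force: 58.5
```

Run:
```python
from h import *
s=monitor.read_state();print(s['position'],s['gripper_width'],s['contact_force'],s['wrist_torque'])
im=get_image('scene');save('s3',cv2.resize(im[100:320,260:460],None,fx=2.7,fy=2.7))
t=get_image('top');ct=camera_info('top')
print('gel base/cap',plane(ct,80+311/3,160+52/3,140),plane(ct,80+350/3,160+98/3,0))
```

```text
[624.91045459  53.76665521 268.70996646] 7.747051444406645 [ 0.40032321 -0.76233936 -2.22219197] [-0.08337679 -0.06192144  0.03987025]
gel base/cap [661.88082984 282.9253999  140.        ] [656.42306573 291.09834384   0.        ]
```

View pics/s3.png

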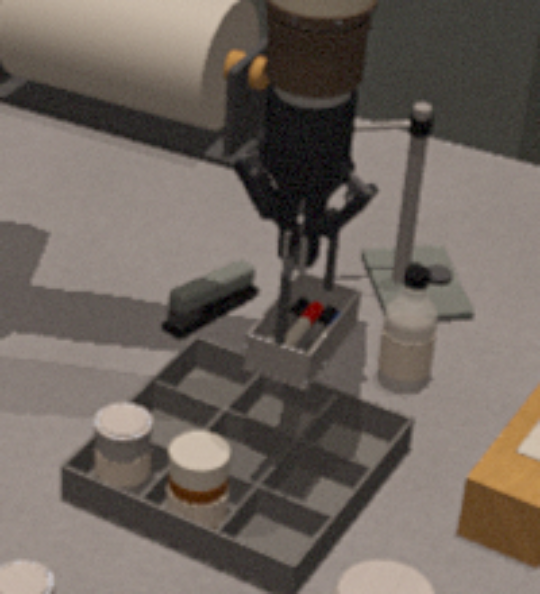

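Lifted cleanly and level. Next: turn by 0.595, carry to in front of the tip, and lower to insertion height.

Emit:
send_rows:
  series:
    - [[0,0,0],[0,0,-0.06],0]
    - [[0,0,0],[0,0,-0.12],0]
    - [[0,0,0],[0,0,-0.12],0]
    - [[0,0,0],[0,0,-0.12],0]
    - [[0,0,0],[0,0,-0.12],0]
    - [[0,0,0],[0,0,-0.055],0]
    - [[0,0,0],[0,0,0],0]

```text
clock: 7.2
position: [624.1, 53.6, 265.8]
ee_rot: [0.883, -0.469, -0.001, 0.001]
contact_force: [-0.7, -0.4, -1.7]
gripper_width: 7.7
grasp_force: 58.6
```

Emit:
send_rows:
  series:
    - [[-15,-1.5,0],[0,0,0],0]
    - [[-29,-3,0],[0,0,0],0]
    - [[-30,-3,0],[0,0,0],0]
    - [[-30,-3,0],[0,0,0],0]
    - [[-30,-3,0],[0,0,0],0]
    - [[-30,-3,0],[0,0,0],0]
    - [[-30,-3,0],[0,0,0],0]
    - [[-30,-3,0],[0,0,0],0]

```text
clock: 8.0
position: [516.2, 253.0, 266.9]
ee_rot: [0.883, -0.469, -0.0, 0.0]
contact_force: [0.9, 0.7, -1.4]
gripper_width: 7.4
grasp_force: 58.5
```

Emit:
send_rows:
  series:
    - [[-30,-3,0],[0,0,0],0]
    - [[-30,-2,0],[0,0,0],0]
    - [[-20,0,0],[0,0,0],0]
    - [[-5,0,0],[0,0,0],0]
    - [[0,0,10],[0,0,0],0]
    - [[0,0,10],[0,0,0],0]
    - [[0,0,8],[0,0,0],0]
    - [[0,0,0],[0,0,0],0]

```text
clock: 8.8
position: [473.8, 323.3, 237.1]
ee_rot: [0.883, -0.469, -0.001, 0.002]
contact_force: [-0.6, -1.3, -1.5]
gripper_width: 7.6
grasp_force: 58.5
```

Run:
```python
from h import *
s=monitor.read_state();p=s['position'];R=Ro.from_quat(s['ee_rot']).as_matrix();print(p,R[:,0].round(3),s['wrist_torque'],s['contact_force'])
print('to seat in tool',R.T@(np.array([558.1,382,209])-p))
a=get_image('scene')[100:320,275:455];b=get_image('top')[160:300,80:290]
a=cv2.resize(a,None,fx=2,fy=2);b=cv2.resize(b,None,fx=2,fy=2);o=np.zeros((440,360+420,3),np.uint8);o[:,:360]=a;o[:280,360:]=b;save('s4',o)
```

```text
[473.76563519 323.28486928 237.06218699] [ 0.559 -0.829  0.001] [-0.08127053 -0.01903248  0.02518366] [-0.62394213 -1.2986466  -1.49382727]
to seat in tool [  -1.54108876 -102.86907734   27.61912337]
```

View pics/s4.png

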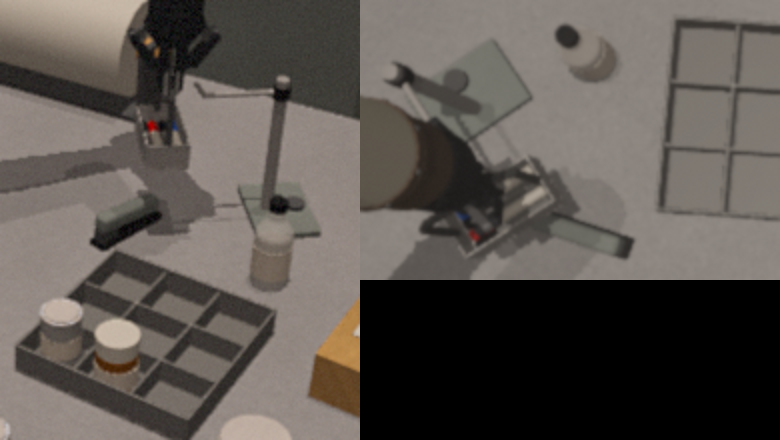

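Emit:
send_rows:
  series:
    - [[-1.5,0,-4],[0,0,0],0]
    - [[0,-8,0],[0,0,0],0]
    - [[0,-10,0],[0,0,0],0]
    - [[0,-10,0],[0,0,0],0]
    - [[0,-10,0],[0,0,0],0]
    - [[0,-10,0],[0,0,0],0]
    - [[0,0,0],[0,0,0],0]

```text
clock: 9.6
position: [514.3, 353.6, 242.5]
ee_rot: [0.883, -0.469, 0.0, 0.0]
contact_force: [-0.9, -0.1, -1.9]
gripper_width: 7.5
grasp_force: 58.6
```

Emit:
send_rows:
  series:
    - [[0,-10,0],[0,0,0],0]
    - [[0,-10,0],[0,0,0],0]
    - [[0,-10,0],[0,0,0],0]
    - [[0,-10,0],[0,0,0],0]
    - [[0,-10,0],[0,0,0],0]
    - [[0,-5,0],[0,0,0],0]
    - [[0,0,0],[0,0,0],0]

```text
clock: 10.3
position: [559.2, 384.1, 242.7]
ee_rot: [0.883, -0.469, -0.0, 0.0]
contact_force: [-0.1, -0.2, -1.6]
gripper_width: 7.6
grasp_force: 58.6
```

Run:
```python
from h import *
s=monitor.read_state();p=s['position'];R=Ro.from_quat(s['ee_rot']).as_matrix();print(p,s['wrist_torque'],s['contact_force'])
print('to seat in tool',R.T@(np.array([558.1,382,209])-p))
a=get_image('scene')[110:270,300:455];b=get_image('top')[160:290,80:230]
a=cv2.resize(a,None,fx=2.6,fy=2.6);b=cv2.resize(b,None,fx=2.6,fy=2.6);o=np.zeros((416,403+390,3),np.uint8);o[:,:403]=a;o[:338,403:]=b;save('s5',o)
```

```text
[559.16756012 384.06457892 242.74629482] [-0.09218538 -0.0237619   0.00050544] [-0.08495176 -0.20345982 -1.64759617]
to seat in tool [ 1.1093323   2.02303707 33.74746342]
```

View pics/s5.png

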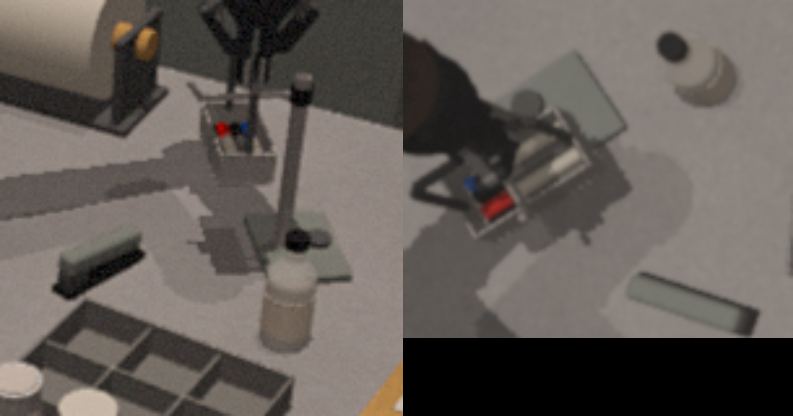

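The rod passes through the handle opening, with the left leg behind it and the right leg in front. I'll lower slowly.

Emit:
send_rows:
  series:
    - [[0,0,6],[0,0,0],0]
    - [[0,0,8],[0,0,0],0]
    - [[0,0,8],[0,0,0],0]
    - [[0,0,4],[0,0,0],0]
    - [[0,0,0],[0,0,0],0]
    - [[0,0,2],[0,0,0],0]
    - [[0,0,0],[0,0,0],0]

```text
clock: 11.1
position: [558.7, 383.8, 215.3]
ee_rot: [0.883, -0.469, 0.0, -0.0]
contact_force: [0.5, -0.2, -1.8]
gripper_width: 8.1
grasp_force: 58.6
```

Emit:
send_rows:
  series:
    - [[0,0,2],[0,0,0],0]
    - [[0,0,0],[0,0,0],0]

```text
clock: 11.3
position: [558.6, 383.7, 213.2]
ee_rot: [0.883, -0.469, -0.0, 0.0]
contact_force: [-0.2, 0.7, -1.9]
gripper_width: 7.7
grasp_force: 58.6
```

Emit:
send_rows:
  series:
    - [[0,0,2],[0,0,0],0]
    - [[0,0,0],[0,0,0],0]

```text
clock: 11.5
position: [558.5, 383.6, 211.0]
ee_rot: [0.883, -0.469, -0.0, 0.0]
contact_force: [-1.3, 0.1, -2.7]
gripper_width: 8.0
grasp_force: 58.6
```

Emit:
send_rows:
  series:
    - [[0,0,2],[0,0,0],0]
    - [[0,0,0],[0,0,0],0]

```text
clock: 11.7
position: [558.6, 383.7, 209.0]
ee_rot: [0.883, -0.469, -0.0, 0.0]
contact_force: [0.7, 0.5, -1.9]
gripper_width: 7.8
grasp_force: 58.6
```

Emit:
send_rows:
  series:
    - [[0,0,1],[0,0,0],0]
    - [[0,0,0],[0,0,0],0]

```text
clock: 11.9
position: [558.7, 383.7, 208.6]
ee_rot: [0.883, -0.469, 0.0, -0.0]
contact_force: [-1.2, -0.1, 0.3]
gripper_width: 7.7
grasp_force: 58.7
```

Emit:
send_rows:
  series:
    - [[0,0,1],[0,0,0],0]
    - [[0,0,0],[0,0,0],0]

```text
clock: 12.1
position: [558.9, 383.8, 208.2]
ee_rot: [0.883, -0.469, 0.0, -0.0]
contact_force: [-1.1, -1.1, 2.6]
gripper_width: 7.8
grasp_force: 59.1
```

Contact came at the expected height (208.5). Release gently.

Emit:
send_rows:
  series:
    - [[0,0,0],[0,0,0],12]
    - [[0,0,0],[0,0,0],16]
    - [[0,0,0],[0,0,0],25]
    - [[0,0,0],[0,0,0],35]
    - [[0,0,0],[0,0,0],40]
    - [[0,0,0],[0,0,0],40]
    - [[0,0,0],[0,0,0],40]

```text
clock: 12.8
position: [558.7, 383.7, 207.3]
ee_rot: [0.883, -0.469, -0.0, 0.0]
contact_force: [-0.2, -1.4, 0.4]
gripper_width: 40.1
grasp_force: 0.0
```

Emit:
send_rows:
  series:
    - [[0,0,-5],[0,0,0],40]
    - [[0,0,-10],[0,0,0],40]
    - [[0,0,-15],[0,0,0],40]
    - [[0,0,-20],[0,0,0],40]
    - [[0,0,-20],[0,0,0],40]
    - [[0,0,-20],[0,0,0],40]
    - [[0,0,-10],[0,0,0],40]
    - [[0,0,0],[0,0,0],40]

```text
clock: 13.6
position: [559.2, 384.1, 309.9]
ee_rot: [0.883, -0.469, 0.001, -0.002]
contact_force: [0.2, 0.8, -0.5]
gripper_width: 39.9
grasp_force: 0.0
```

Run:
```python
from h import *
s=monitor.read_state();p=s['position'];print(p,s['contact_force'],s['joints'].round(2))
w=camera_info('wrist');c=get_image('wrist');a=get_image('scene')[110:270,300:455];
a=cv2.resize(a,None,fx=2.6,fy=2.6);c=cv2.resize(c,(390,292));o=np.zeros((416,403+390,3),np.uint8);o[:,:403]=a;o[:292,403:]=c;save('s6',o)
```

```text
[559.20633585 384.10684554 309.85172199] [ 0.18810817  0.76582531 -0.4999716 ] [ 0.84  0.44  0.29  0.   -1.41 -0.24]
```

View pics/s6.png

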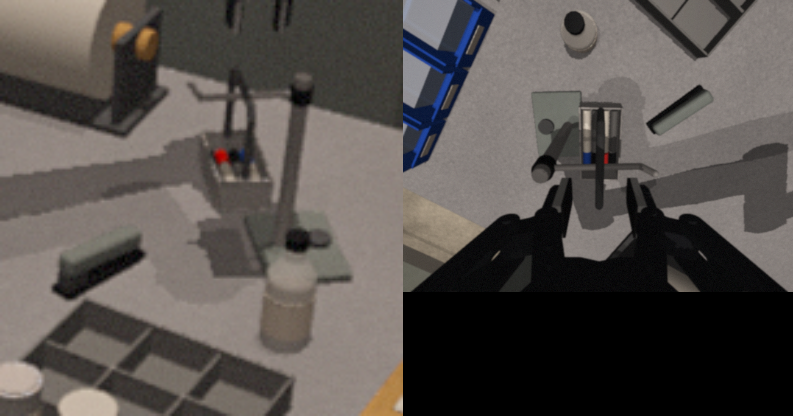

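The caddy hangs on the rod near the bar's middle and the gripper is clear. Now I'll turn to the diagonal finger direction and refresh the container measurements from both fixed cameras.

Emit:
send_rows:
  series:
    - [[0,0,0],[0,0,0.12],85]
    - [[0,0,0],[0,0,0.13],85]
    - [[0,0,0],[0,0,0.13],85]
    - [[0,0,0],[0,0,0.13],85]
    - [[0,0,0],[0,0,0.13],85]
    - [[0,0,0],[0,0,0.13],85]
    - [[0,0,0],[0,0,0.13],85]
    - [[0,0,0],[0,0,0.13],85]

```text
clock: 14.5
position: [558.2, 383.4, 305.5]
ee_rot: [-0.536, 0.844, -0.0, -0.002]
contact_force: [0.0, -0.7, 0.0]
gripper_width: 84.8
grasp_force: 0.0
```

Emit:
send_rows:
  series:
    - [[0,0,0],[0,0,0.13],85]
    - [[0,0,0],[0,0,0.13],85]
    - [[0,0,0],[0,0,0.09],85]
    - [[0,0,0],[0,0,0],85]

```text
clock: 14.9
position: [558.3, 383.4, 305.6]
ee_rot: [-0.383, 0.924, -0.0, -0.001]
contact_force: [-0.1, 0.6, -0.4]
gripper_width: 84.9
grasp_force: 0.0
```

```bash
cat >> h.py <<'E'
def blobs(im,lo,hi,v=150,s=60):
    hsv=cv2.cvtColor(im,cv2.COLOR_RGB2HSV); m=((hsv[...,2]>v)&(hsv[...,1]<s)).astype(np.uint8)
    n,l,st,ce=cv2.connectedComponentsWithStats(m); out=[]
    for i in range(1,n):
        x,y,w,h,a=st[i]
        if lo<a<hi and .75<w/h<1.35 and a/(w*h)>.65:
            out.append((x+w/2-.5,y+h/2-.5,w,h,a))
    return out
def tocmd(X):
    "tool-frame shift from the present pose to world point X"
    s=monitor.read_state();return Ro.from_quat(s['ee_rot']).as_matrix().T@(np.array(X,float)-s['position'])
E
python3 - <<'E'
from h import *
ct=camera_info('top');cs=camera_info('scene')
T=get_image('top');S=get_image('scene')
bt=[b for b in blobs(T,300,480) if 250<b[0]<500 and 170<b[1]<320]
c1=dict(np.load('w1c.npz'))
for b in bt: print('top',np.round(b[:5],1),plane(ct,*b[:2],94).round(1)[:2],plane(ct,*b[:2],82).round(1)[:2],'scene proj',proj(cs,plane(ct,*b[:2],90)).round(0))
for v in(130,110,95):print(v,[tuple(np.round(b).astype(int)) for b in blobs(S,150,800,v,60) if b[0]<360 and b[1]>230 and b[1]<400])
print('packed jar via wrist', plane(c1,376,110,98), 'tin',plane(c1,475,128,86))
s=monitor.read_state();print(s['position'],tocmd([628,-250,200]))
E
```

```text
top [403.  196.5  23.   22.  398. ] [ 626.7 -249.8] [ 629.4 -252. ] scene proj [309. 331.]
top [315. 216.  23.  23. 407.] [577.  -31.8] [579.1 -31.6] scene proj [333. 268.]
top [402.  241.5  23.   22.  404. ] [ 514.4 -245.5] [ 515.8 -247.7] scene proj [266. 312.]
top [482.5 241.5  24.   24.  433. ] [ 515.1 -442.2] [ 516.6 -446.6] scene proj [217. 370.]
top [309.  252.5  23.   22.  398. ] [486.3 -17.6] [487.4 -17.3] scene proj [304. 254.]
top [405.5 283.5  24.   24.  447. ] [ 411.8 -252.4] [ 412.1 -254.6] scene proj [228. 299.]
top [434.5 299.5  24.   24.  434. ] [ 373.7 -321.6] [ 373.5 -324.6] scene proj [197. 311.]
130 []
110 []
95 []
packed jar via wrist [578.68609133 -30.40738378  98.        ] tin [489.03801782 -15.64730651  86.        ]
[558.42138645 383.53417024 306.16226502] [ 399.69613103 -496.28236501  106.88298209]
```

Emit:
send_rows:
  series:
    - [[25,-31,0],[0,0,0],85]
    - [[25,-31,0],[0,0,0],85]
    - [[25,-31,0],[0,0,0],85]
    - [[25,-31,0],[0,0,0],85]
    - [[25,-31,0],[0,0,0],85]
    - [[25,-31,0],[0,0,0],85]
    - [[25,-31,0],[0,0,0],85]
    - [[25,-31,0],[0,0,0],85]

```text
clock: 15.8
position: [592.5, 65.3, 307.1]
ee_rot: [-0.384, 0.923, 0.0, -0.0]
contact_force: [0.7, 0.9, -0.2]
gripper_width: 85.2
grasp_force: 0.0
```

Emit:
send_rows:
  series:
    - [[25,-31,0],[0,0,0],85]
    - [[25,-31,0],[0,0,0],85]
    - [[25,-31,0],[0,0,0],85]
    - [[25,-31,0],[0,0,0],85]
    - [[25,-31,0],[0,0,0],85]
    - [[25,-31,10],[0,0,0],85]
    - [[25,-31,20],[0,0,0],85]
    - [[25,-31,20],[0,0,0],85]

```text
clock: 16.6
position: [626.8, -251.4, 256.8]
ee_rot: [-0.384, 0.923, -0.0, 0.0]
contact_force: [-0.6, -0.0, 0.4]
gripper_width: 85.0
grasp_force: 0.0
```

Emit:
send_rows:
  series:
    - [[0,0,20],[0,0,0],85]
    - [[0,0,20],[0,0,0],85]
    - [[0,0,10],[0,0,0],85]
    - [[0,0,0],[0,0,0],85]

```text
clock: 17.0
position: [625.9, -249.5, 205.3]
ee_rot: [-0.383, 0.924, 0.001, -0.002]
contact_force: [-0.0, -0.3, 0.0]
gripper_width: 84.7
grasp_force: 0.0
```

```bash
cat > look.py <<'E'
from h import *
import sys
s=monitor.read_state();p=s['position'];w=camera_info('wrist');im=get_image('wrist');save('last',im)
old=None
try: old=dict(np.load('lastw.npz'))
except Exception: pass
B=[b for b in blobs(im,900,20000,120,70) if b[1]<420]
print('tcp',p.round(1),'F',s['contact_force'].round(1),'w',round(s['gripper_width'],1))
for b in B:
    c=[plane(w,b[0],b[1],z).round(1)[:2].tolist() for z in(82,94)]
    h=''
    if old is not None:
        for ob in old['B']:
            X=tri([ray(w,*b[:2]),ray({k:old[k] for k in('intrinsics','R','t')},*ob[:2])])
            o,d=ray(w,*b[:2]);e=np.linalg.norm(np.cross(X-o,d))
            if e<3 and 40<X[2]<130: h+=f' tri {X.round(1)}'
    print(np.round(b,0).astype(int),c,'dia@82',round(b[2]*np.linalg.norm(plane(w,*b[:2],82)-ray(w,0,0)[0])/357,1),h)
np.savez('lastw.npz',B=np.array(B),**{k:np.array(w[k]) for k in('intrinsics','R','t')})
E
python3 look.py
```

```text
tcp [ 625.9 -249.5  205.3] F [-0.  -0.3  0. ] w 84.7
```

View pics/last.png

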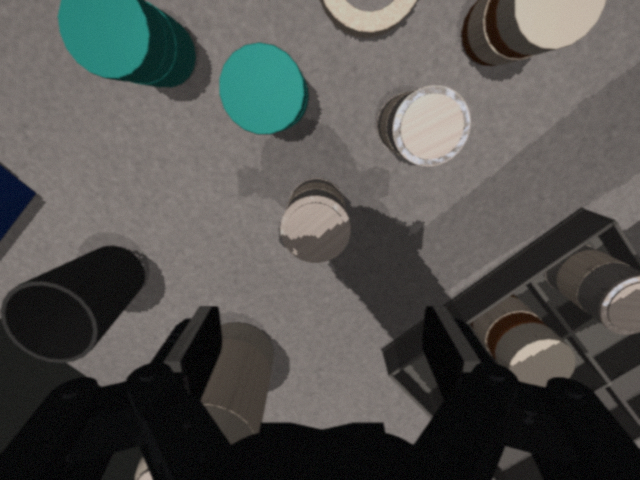

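Picture: the tin top is at about (315,228), half in the gripper's shadow; other tops are at (430,125) (tin) and (550,5) (jar). Since the shadow defeats brightness masks, I'll use Hough circles near the predicted pixel.

```bash
cat > look.py <<'E'
from h import *
import sys
# look.py x y ztop diameter : refine a container top near the expected point in the wrist view
X=np.array([float(a) for a in sys.argv[1:4]]);D=float(sys.argv[4])
s=monitor.read_state();p=s['position'];w=camera_info('wrist');im=get_image('wrist')
print('t',round(s['clock'],1),'tcp',p.round(1),'F',s['contact_force'].round(1),'w',round(s['gripper_width'],1))
u=proj(w,X);r=357.2*D/2/np.linalg.norm(X-ray(w,0,0)[0])
g=cv2.medianBlur(cv2.cvtColor(im,cv2.COLOR_RGB2GRAY),5)
c=cv2.HoughCircles(g,cv2.HOUGH_GRADIENT,1,8,param1=60,param2=14,minRadius=int(r*.85),maxRadius=int(r*1.15)+1)
c=[] if c is None else c[0][np.linalg.norm(c[0][:,:2]-u,axis=1)<40][:3]
print('expected px',u.round(0),'r',round(r,1))
for q in c: print('circle',q.round(1),'->',plane(w,q[0],q[1],X[2]).round(1)[:2])
if len(c):
    try:
        o=np.load('lastw.npz'); Y=tri([ray(o,*o['c']),ray(w,*c[0][:2])]); print('tri with last',Y.round(1))
    except Exception as e: pass
    np.savez('lastw.npz',c=c[0][:2],**{k:np.array(w[k]) for k in('intrinsics','R','t')})
    P=plane(w,*c[0][:2],X[2]); print('tool shift to',P.round(1),':',tocmd([P[0],P[1],p[2]]).round(1)[:2])
np.save('last.npy',im)
E
rm -f lastw.npz; python3 look.py 629 -251 82 55
```

```text
t 17.1 tcp [ 626.8 -249.7  207. ] F [ 0.  -0.1 -0.3] w 85.2
expected px [317. 225.] r 35.0
circle [315.5 228.5  34.9] -> [ 631.5 -249.9]
circle [315.5 220.5  39.3] -> [ 626.9 -254.5]
circle [317.5 208.5  30.3] -> [ 618.9 -260.2]
tool shift to [ 631.5 -249.9   82. ] : [-2.8 -3.1]
```

Emit:
send_rows:
  series:
    - [[-2.5,-2.5,20],[0,0,0],85]
    - [[0,0,20],[0,0,0],85]
    - [[0,0,20],[0,0,0],85]
    - [[0,0,15],[0,0,0],85]
    - [[0,0,0],[0,0,0],85]
    - [[0,0,0],[0,0,0],85]

```text
clock: 17.7
position: [631.3, -249.9, 133.9]
ee_rot: [-0.383, 0.924, -0.001, 0.001]
contact_force: [-0.3, 0.5, 0.9]
gripper_width: 85.1
grasp_force: 0.0
```

```bash
python3 look.py 631 -250 82 55
```

```text
t 17.7 tcp [ 631.3 -249.9  133.9] F [-0.3  0.5  0.9] w 85.1
expected px [320. 260.] r 46.5
circle [320.5 255.5  47.8] -> [ 628.6 -252. ]
circle [320.5 245.5  40.1] -> [ 624.1 -256.5]
circle [323.5 267.5  44.4] -> [ 632.7 -245.4]
tri with last [ 640.4 -241.2   42.9]
tool shift to [ 628.6 -252.    82. ] : [3.6 0.6]
```

Top view and wrist agree at z = 82 (629.4,-252 against 628.6,-252), so the height checks. Descend and grasp.

Emit:
send_rows:
  series:
    - [[2,0,15],[0,0,0],85]
    - [[0,0,15],[0,0,0],85]
    - [[0,0,15],[0,0,0],85]
    - [[0,0,15],[0,0,0],85]
    - [[0,0,15],[0,0,0],85]
    - [[0,0,10],[0,0,0],85]
    - [[0,0,0],[0,0,0],70]

```text
clock: 18.45
position: [627.7, -251.0, 44.9]
ee_rot: [-0.383, 0.924, 0.001, -0.002]
contact_force: [-0.1, 0.3, -0.8]
gripper_width: 73.1
grasp_force: 0.0
```

Emit:
send_rows:
  series:
    - [[0,0,0],[0,0,0],62]
    - [[0,0,0],[0,0,0],58]
    - [[0,0,0],[0,0,0],54]
    - [[0,0,0],[0,0,0],45]
    - [[0,0,0],[0,0,0],45]
    - [[0,0,0],[0,0,0],45]
    - [[0,0,0],[0,0,0],45]

```text
clock: 19.15
position: [630.1, -251.7, 48.9]
ee_rot: [-0.383, 0.924, -0.001, 0.001]
contact_force: [1.5, -2.0, 6.4]
gripper_width: 52.8
grasp_force: 62.9
```

Emit:
send_rows:
  series:
    - [[0,0,-5],[0,0,0],45]
    - [[0,0,-15],[0,0,0],45]
    - [[0,0,-20],[0,0,0],45]
    - [[0,0,-20],[0,0,0],45]
    - [[0,0,-20],[0,0,0],45]
    - [[0,0,-20],[0,0,0],45]
    - [[0,0,-20],[0,0,0],45]
    - [[0,0,0],[0,0,0],45]

```text
clock: 19.95
position: [630.2, -251.5, 170.9]
ee_rot: [-0.383, 0.924, -0.002, 0.002]
contact_force: [0.1, -1.0, -1.6]
gripper_width: 52.7
grasp_force: 63.4
```

```bash
cat > go.py <<'E'
from h import *
import sys
# crate cells: centre, yaw from the top and wrist views
C=np.array([577.5,57.5]);Y=-0.062
def cell(i,j): return C+np.array([[np.cos(Y),-np.sin(Y)],[np.sin(Y),np.cos(Y)]])@np.array([84*i,84*j])
if __name__=='__main__':
    c=cell(int(sys.argv[1]),int(sys.argv[2])); s=monitor.read_state()
    print(c.round(1),s['position'].round(1),'shift',tocmd([*c,s['position'][2]]).round(1),'w',s['gripper_width'].round(1),s['grasp_force'],s['contact_force'].round(1))
E
python3 go.py 1 1
```

```text
Traceback (most recent call last):
  File "go.py", line 8, in <module>
    print(c.round(1),s['position'].round(1),'shift',tocmd([*c,s['position'][2]]).round(1),'w',s['gripper_width'].round(1),s['grasp_force'],s['contact_force'].round(1))
                                                                                              ^^^^^^^^^^^^^^^^^^^^^^^^
AttributeError: 'float' object has no attribute 'round'
```

```bash
sed -i "s/,'w',s\['gripper_width'\].round(1)/,'w',round(s['gripper_width'],1)/" go.py; python3 go.py 1 1; rm -f lastw.npz
```

```text
[666.5 136.1] [ 630.2 -251.5  170.9] shift [-300.   248.2   -0.3] w 52.7 63.357213735580444 [ 0.1 -1.  -1.6]
```

Emit:
send_rows:
  series:
    - [[-10,8.2,0],[0,0,0],45]
    - [[-25,20,0],[0,0,0],45]
    - [[-25,20,0],[0,0,0],45]
    - [[-25,21,0],[0,0,0],45]
    - [[-25,21,0],[0,0,0],45]
    - [[-25,21,0],[0,0,0],45]
    - [[-25,21,0],[0,0,0],45]
    - [[-25,21,0],[0,0,0],45]

```text
clock: 20.75
position: [649.7, -9.9, 165.1]
ee_rot: [-0.383, 0.924, 0.001, -0.002]
contact_force: [0.5, 1.1, -2.9]
gripper_width: 52.6
grasp_force: 63.4
```

Emit:
send_rows:
  series:
    - [[-25,21,0],[0,0,0],45]
    - [[-25,21,0],[0,0,0],45]
    - [[-25,21,0],[0,0,0],45]
    - [[-25,21,0],[0,0,0],45]
    - [[-15,11,0],[0,0,0],45]
    - [[0,0,0],[0,0,0],45]
    - [[0,0,0],[0,0,0],45]

```text
clock: 21.45
position: [664.5, 136.6, 165.9]
ee_rot: [-0.383, 0.924, 0.0, -0.001]
contact_force: [0.8, -0.6, -3.2]
gripper_width: 52.6
grasp_force: 63.5
```

Emit:
send_rows:
  series:
    - [[0,0,10],[0,0,0],45]
    - [[0,0,15],[0,0,0],45]
    - [[0,0,15],[0,0,0],45]
    - [[0,0,15],[0,0,0],45]
    - [[0,0,10],[0,0,0],45]
    - [[0,0,0],[0,0,0],45]

```text
clock: 22.05
position: [664.0, 134.9, 99.8]
ee_rot: [-0.382, 0.924, 0.0, -0.002]
contact_force: [-0.4, -0.1, -3.3]
gripper_width: 52.6
grasp_force: 63.5
```

```bash
python3 go.py 1 1
python3 - <<'E'
from h import *
w=camera_info('wrist');im=get_image('wrist')
# overlay the predicted crate grid on the view to check the cell centre
from go import C,Y
R=np.array([[np.cos(Y),-np.sin(Y)],[np.sin(Y),np.cos(Y)]])
for a in(-126,-42,42,126):
    z=45 if abs(a)>100 else 39
    for p,q in(((a,-126),(a,126)),((-126,a),(126,a))):
        P=[proj(w,[*(C+R@np.array(k)),z]) for k in(p,q)]
        cv2.line(im,*[tuple(int(v) for v in k) for k in P],(255,0,0),1)
save('grid',im)
E
```

```text
[666.5 136.1] [664.  134.9  99.8] shift [-2.7 -0.9 -0. ] w 52.6 63.50090146064758 [-0.4 -0.1 -3.3]
```

View pics/grid.png

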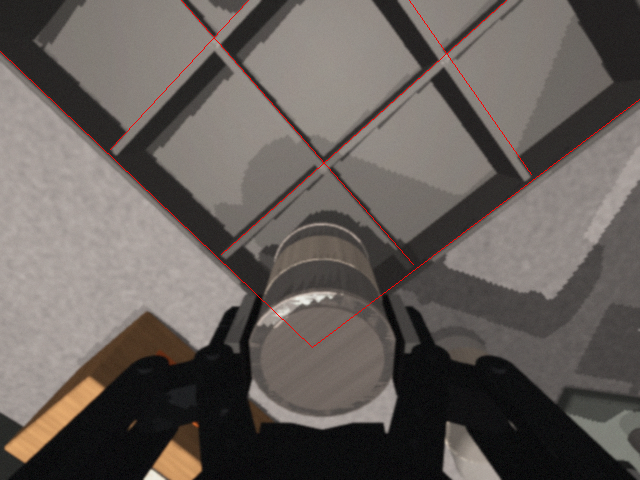

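The predicted grid falls on the dividers and walls within 1–2 px. Lower in.

Emit:
send_rows:
  series:
    - [[-2.5,-1,10],[0,0,0],45]
    - [[0,0,12],[0,0,0],45]
    - [[0,0,12],[0,0,0],45]
    - [[0,0,6],[0,0,0],45]
    - [[0,0,3],[0,0,0],45]
    - [[0,0,0],[0,0,0],45]

```text
clock: 22.7
position: [667.6, 137.4, 58.6]
ee_rot: [-0.383, 0.924, -0.0, -0.001]
contact_force: [0.7, -0.3, -2.5]
gripper_width: 52.6
grasp_force: 63.5
```

Emit:
send_rows:
  series:
    - [[0,0,1],[0,0,0],45]
    - [[0,0,1],[0,0,0],45]
    - [[0,0,0],[0,0,0],45]

```text
clock: 23.0
position: [668.0, 137.5, 57.6]
ee_rot: [-0.383, 0.924, 0.0, 0.0]
contact_force: [-0.0, -0.9, -3.4]
gripper_width: 52.4
grasp_force: 63.5
```

Emit:
send_rows:
  series:
    - [[0,0,1],[0,0,0],45]
    - [[0,0,1],[0,0,0],45]
    - [[0,0,0],[0,0,0],45]

```text
clock: 23.3
position: [667.8, 137.4, 55.1]
ee_rot: [-0.383, 0.924, 0.0, -0.0]
contact_force: [-0.7, 0.3, -2.6]
gripper_width: 52.5
grasp_force: 63.5
```

Emit:
send_rows:
  series:
    - [[0,0,1],[0,0,0],45]
    - [[0,0,1],[0,0,0],45]
    - [[0,0,0],[0,0,0],45]

```text
clock: 23.6
position: [667.7, 137.4, 53.1]
ee_rot: [-0.383, 0.924, 0.0, -0.0]
contact_force: [0.2, 0.5, -3.0]
gripper_width: 52.5
grasp_force: 63.5
```

Emit:
send_rows:
  series:
    - [[0,0,1],[0,0,0],45]
    - [[0,0,0],[0,0,0],45]
    - [[0,0,0],[0,0,0],45]

```text
clock: 23.9
position: [667.9, 137.5, 52.9]
ee_rot: [-0.383, 0.924, -0.0, 0.0]
contact_force: [-1.9, -0.1, 0.7]
gripper_width: 52.5
grasp_force: 64.0
```

Seated at the expected height. Release, rise, and go to the tin near (516,-247).

Emit:
send_rows:
  series:
    - [[0,0,0],[0,0,0],56]
    - [[0,0,0],[0,0,0],60]
    - [[0,0,0],[0,0,0],66]
    - [[0,0,0],[0,0,0],70]
    - [[0,0,0],[0,0,0],70]
    - [[0,0,-10],[0,0,0],70]
    - [[0,0,-20],[0,0,0],70]
    - [[0,0,-30],[0,0,0],75]

```text
clock: 24.7
position: [666.9, 137.1, 111.7]
ee_rot: [-0.383, 0.924, 0.0, -0.002]
contact_force: [0.6, -0.1, -0.0]
gripper_width: 74.3
grasp_force: 0.0
```

Emit:
send_rows:
  series:
    - [[0,0,-30],[0,0,0],85]
    - [[0,0,-30],[0,0,0],85]
    - [[10,-4.5,0],[0,0,0],85]
    - [[30,-13,0],[0,0,0],85]
    - [[34,-15,0],[0,0,0],85]
    - [[34,-15,0],[0,0,0],85]
    - [[34,-15,0],[0,0,0],85]
    - [[34,-15,0],[0,0,0],85]

```text
clock: 25.5
position: [597.4, -43.2, 172.7]
ee_rot: [-0.383, 0.924, -0.0, 0.0]
contact_force: [0.9, -0.8, 1.0]
gripper_width: 85.1
grasp_force: 0.0
```

Emit:
send_rows:
  series:
    - [[34,-15,0],[0,0,0],85]
    - [[34,-15,0],[0,0,0],85]
    - [[34,-15,0],[0,0,0],85]
    - [[34,-15,0],[0,0,0],85]
    - [[34,-14,0],[0,0,0],85]
    - [[33,-13,0],[0,0,0],85]
    - [[0,0,10],[0,0,0],85]
    - [[0,0,0],[0,0,0],85]

```text
clock: 26.3
position: [515.0, -247.2, 161.2]
ee_rot: [-0.382, 0.924, 0.001, -0.001]
contact_force: [-0.2, 0.4, -0.3]
gripper_width: 85.2
grasp_force: 0.0
```

```bash
python3 look.py 516 -247 82 55
```

```text
t 26.3 tcp [ 515.  -247.2  161.2] F [-0.2  0.4 -0.3] w 85.2
expected px [319. 246.] r 41.5
circle [318.5 243.5  42.7] -> [ 514.7 -248.5]
circle [318.5 251.5  42.9] -> [ 518.8 -244.5]
circle [317.5 233.5  46.3] -> [ 510.2 -253.9]
tool shift to [ 514.7 -248.5   82. ] : [ 2.  -0.5]
```

Wrist and top agree (≤2 mm). Grasp.

Emit:
send_rows:
  series:
    - [[0.5,0,20],[0,0,0],85]
    - [[0,0,20],[0,0,0],85]
    - [[0,0,20],[0,0,0],85]
    - [[0,0,20],[0,0,0],85]
    - [[0,0,20],[0,0,0],85]
    - [[0,0,12],[0,0,0],85]
    - [[0,0,0],[0,0,0],70]
    - [[0,0,0],[0,0,0],62]

```text
clock: 27.15
position: [516.8, -246.9, 50.9]
ee_rot: [-0.383, 0.924, -0.0, 0.0]
contact_force: [0.3, -0.2, 0.8]
gripper_width: 62.0
grasp_force: 0.0
```

Emit:
send_rows:
  series:
    - [[0,0,0],[0,0,0],58]
    - [[0,0,0],[0,0,0],54]
    - [[0,0,0],[0,0,0],45]
    - [[0,0,0],[0,0,0],45]
    - [[0,0,0],[0,0,0],45]
    - [[0,0,0],[0,0,0],45]

```text
clock: 27.75
position: [517.2, -247.6, 51.9]
ee_rot: [-0.383, 0.924, -0.001, 0.001]
contact_force: [-0.5, 1.0, 6.6]
gripper_width: 52.7
grasp_force: 62.9
```

Emit:
send_rows:
  series:
    - [[0,0,-5],[0,0,0],45]
    - [[0,0,-15],[0,0,0],45]
    - [[0,0,-20],[0,0,0],45]
    - [[0,0,-20],[0,0,0],45]
    - [[0,0,-20],[0,0,0],45]
    - [[0,0,-20],[0,0,0],45]
    - [[0,0,-20],[0,0,0],45]
    - [[0,0,0],[0,0,0],45]

```text
clock: 28.55
position: [517.2, -247.7, 172.9]
ee_rot: [-0.383, 0.924, -0.002, 0.002]
contact_force: [0.7, 0.1, -2.1]
gripper_width: 52.5
grasp_force: 63.2
```

```bash
python3 go.py 0 1
```

```text
[582.7 141.3] [ 517.2 -247.7  172.9] shift [-3.215e+02  2.286e+02 -2.000e-01] w 52.5 63.23718309402466 [ 0.7  0.1 -2.1]
```

Emit:
send_rows:
  series:
    - [[-10,7,0],[0,0,0],45]
    - [[-25,18,0],[0,0,0],45]
    - [[-25,18,0],[0,0,0],45]
    - [[-25,18,0],[0,0,0],45]
    - [[-25,18,0],[0,0,0],45]
    - [[-25,18,0],[0,0,0],45]
    - [[-25,18,0],[0,0,0],45]
    - [[-25,18,0],[0,0,0],45]

```text
clock: 29.35
position: [551.3, -20.6, 168.2]
ee_rot: [-0.383, 0.924, 0.001, -0.002]
contact_force: [0.9, 0.3, -1.8]
gripper_width: 52.2
grasp_force: 63.2
```

Emit:
send_rows:
  series:
    - [[-25,18,0],[0,0,0],45]
    - [[-25,18,0],[0,0,0],45]
    - [[-25,18,0],[0,0,0],45]
    - [[-25,18,0],[0,0,0],45]
    - [[-25,17,0],[0,0,0],45]
    - [[-11.5,6.6,0],[0,0,0],45]
    - [[0,0,0],[0,0,0],45]
    - [[0,0,0],[0,0,0],45]

```text
clock: 30.15
position: [580.5, 141.4, 169.0]
ee_rot: [-0.383, 0.924, 0.0, -0.002]
contact_force: [0.3, -0.3, -2.3]
gripper_width: 52.2
grasp_force: 63.3
```

Emit:
send_rows:
  series:
    - [[0,0,10],[0,0,0],45]
    - [[0,0,20],[0,0,0],45]
    - [[0,0,15],[0,0,0],45]
    - [[0,0,15],[0,0,0],45]
    - [[0,0,5],[0,0,0],45]
    - [[0,0,0],[0,0,0],45]

```text
clock: 30.75
position: [580.8, 140.6, 104.2]
ee_rot: [-0.382, 0.924, -0.0, -0.001]
contact_force: [-0.1, 0.8, -1.7]
gripper_width: 52.7
grasp_force: 63.3
```

```bash
python3 go.py 0 1
```

```text
[582.7 141.3] [580.8 140.6 104.2] shift [-1.9 -0.8 -0. ] w 52.7 63.277634382247925 [-0.1  0.8 -1.7]
```

Emit:
send_rows:
  series:
    - [[-1,0,12],[0,0,0],45]
    - [[0,0,12],[0,0,0],45]
    - [[0,0,12],[0,0,0],45]
    - [[0,0,6],[0,0,0],45]
    - [[0,0,0],[0,0,0],45]
    - [[0,0,2],[0,0,0],45]
    - [[0,0,1],[0,0,0],45]
    - [[0,0,0],[0,0,0],45]

```text
clock: 31.55
position: [582.4, 142.5, 60.6]
ee_rot: [-0.383, 0.924, 0.0, 0.0]
contact_force: [0.1, -0.2, -2.0]
gripper_width: 52.4
grasp_force: 63.3
```

Emit:
send_rows:
  series:
    - [[0,0,1],[0,0,0],45]
    - [[0,0,1],[0,0,0],45]
    - [[0,0,0],[0,0,0],45]

```text
clock: 31.85
position: [582.2, 142.4, 58.3]
ee_rot: [-0.383, 0.924, 0.0, -0.0]
contact_force: [0.4, 0.4, -2.5]
gripper_width: 52.1
grasp_force: 63.3
```

Emit:
send_rows:
  series:
    - [[0,0,1],[0,0,0],45]
    - [[0,0,0],[0,0,0],45]
    - [[0,0,0],[0,0,0],45]

```text
clock: 32.15
position: [582.2, 142.4, 57.3]
ee_rot: [-0.383, 0.924, -0.0, -0.0]
contact_force: [-0.7, -0.5, -1.9]
gripper_width: 52.5
grasp_force: 63.3
```

Emit:
send_rows:
  series:
    - [[0,0,1],[0,0,0],45]
    - [[0,0,0],[0,0,0],45]
    - [[0,0,0],[0,0,0],45]

```text
clock: 32.45
position: [582.2, 142.4, 56.3]
ee_rot: [-0.383, 0.924, -0.0, -0.0]
contact_force: [0.5, -0.1, -1.9]
gripper_width: 52.2
grasp_force: 63.3
```

Emit:
send_rows:
  series:
    - [[0,0,1],[0,0,0],45]
    - [[0,0,0],[0,0,0],45]
    - [[0,0,0],[0,0,0],45]

```text
clock: 32.75
position: [582.3, 142.5, 56.0]
ee_rot: [-0.383, 0.924, -0.0, 0.0]
contact_force: [-2.6, 0.3, 4.6]
gripper_width: 52.5
grasp_force: 64.1
```

Emit:
send_rows:
  series:
    - [[0,0,0.5],[0,0,0],45]
    - [[0,0,0],[0,0,0],45]
    - [[0,0,0],[0,0,0],45]

```text
clock: 33.05
position: [582.4, 142.5, 56.0]
ee_rot: [-0.383, 0.924, -0.0, 0.0]
contact_force: [-3.2, -0.1, 6.4]
gripper_width: 52.9
grasp_force: 64.0
```

Emit:
send_rows:
  series:
    - [[0,0,0],[0,0,0],56]
    - [[0,0,0],[0,0,0],60]
    - [[0,0,0],[0,0,0],66]
    - [[0,0,0],[0,0,0],70]
    - [[0,0,0],[0,0,0],70]
    - [[0,0,-10],[0,0,0],70]
    - [[0,0,-20],[0,0,0],70]
    - [[0,0,-30],[0,0,0],75]

```text
clock: 33.85
position: [581.3, 142.0, 114.5]
ee_rot: [-0.383, 0.924, -0.0, -0.002]
contact_force: [0.8, 1.0, 0.5]
gripper_width: 74.9
grasp_force: 0.0
```

Emit:
send_rows:
  series:
    - [[0,0,-30],[0,0,0],85]
    - [[0,0,-30],[0,0,0],85]
    - [[15,-6,0],[0,0,0],85]
    - [[32,-13,0],[0,0,0],85]
    - [[34,-13.5,0],[0,0,0],85]
    - [[34,-13.5,0],[0,0,0],85]
    - [[34,-13.5,0],[0,0,0],85]
    - [[34,-13.5,0],[0,0,0],85]

```text
clock: 34.65
position: [503.2, -40.1, 174.9]
ee_rot: [-0.383, 0.924, 0.0, -0.0]
contact_force: [0.5, -0.5, 0.1]
gripper_width: 85.2
grasp_force: 0.0
```

Emit:
send_rows:
  series:
    - [[34,-13.5,0],[0,0,0],85]
    - [[34,-13.5,0],[0,0,0],85]
    - [[34,-13.5,0],[0,0,0],85]
    - [[34,-13.5,0],[0,0,0],85]
    - [[34,-13.5,0],[0,0,0],85]
    - [[34,-13.5,0],[0,0,0],85]
    - [[13,-6,0],[0,0,0],85]
    - [[0,0,0],[0,0,0],85]

```text
clock: 35.45
position: [411.3, -255.1, 174.8]
ee_rot: [-0.381, 0.924, 0.0, -0.0]
contact_force: [0.0, 0.1, 0.3]
gripper_width: 85.1
grasp_force: 0.0
```

```bash
rm -f lastw.npz; python3 look.py 412 -253 94 57
```

```text
t 35.5 tcp [ 411.3 -255.1  174.8] F [0.  0.1 0.3] w 85.1
expected px [321. 247.] r 42.6
circle [311.5 211.5  42.7] -> [ 399.1 -274.7]
circle [303.5 211.5  36.6] -> [ 402.8 -278.3]
tool shift to [ 399.1 -274.7   94. ] : [23.4 -5.5]
```

The jar reads 25 mm off; it may have been knocked. I'll check against the top camera.

Run:
```python
from h import *
ct=camera_info('top');T=get_image('top')
for b in blobs(T,200,480): 
    if 250<b[0]<500 and 170<b[1]<320: print(np.round(b,1),plane(ct,*b[:2],94).round(1)[:2],plane(ct,*b[:2],82).round(1)[:2])
im=np.load('last.npy');w=camera_info('wrist')
for v in(70,90,110):
  for b in blobs(im,2500,9000,v,90):
    print(v,np.round(b),plane(w,*b[:2],94).round(1),plane(w,*b[:2],82).round(1))
```

```text
[315. 216.  23.  23. 406.] [577.  -31.8] [579.1 -31.6]
[482.5 241.5  24.   24.  430. ] [ 515.1 -442.2] [ 516.6 -446.6]
```

Emit:
send_rows:
  series:
    - [[-20,25,0],[0,0,0],85]
    - [[-30,30,0],[0,0,0],85]
    - [[-30,30,0],[0,0,0],85]
    - [[-30,30,0],[0,0,0],85]
    - [[-30,30,0],[0,0,0],85]
    - [[-30,30,0],[0,0,0],85]
    - [[-30,25,0],[0,0,0],85]
    - [[0,0,0],[0,0,0],85]

```text
clock: 36.35
position: [413.2, 33.6, 175.4]
ee_rot: [-0.387, 0.922, 0.0, 0.001]
contact_force: [-0.6, -0.1, 0.4]
gripper_width: 84.9
grasp_force: 0.0
```

```bash
cat > topv.py <<'E'
from h import *
ct=camera_info('top');T=get_image('top');np.save('top.npy',T)
for b in blobs(T,200,480): 
    if 220<b[0]<500 and 150<b[1]<330: print(np.round(b,1),'z94',plane(ct,*b[:2],94).round(1)[:2],'z82',plane(ct,*b[:2],82).round(1)[:2])
E
python3 topv.py
```

```text
[247.5 181.   22.   21.  354. ] z94 [665.1 137.4] z82 [668.1 139.5]
[244.5 214.5  22.   22.  366. ] z94 [580.2 142.9] z82 [582.3 145. ]
[315. 216.  23.  23. 405.] z94 [577.  -31.8] z82 [579.1 -31.6]
[483.  241.5  23.   24.  428. ] z94 [ 515.2 -443.4] z82 [ 516.6 -447.8]
```

Run:
```python
from h import *
T=np.load('top.npy')
c=T[225:330,370:500];save('tc',cv2.resize(c,None,fx=5,fy=5,interpolation=cv2.INTER_CUBIC))
hsv=cv2.cvtColor(T,cv2.COLOR_RGB2HSV)
for v in(90,110,130):
    n,l,st,ce=cv2.connectedComponentsWithStats(((hsv[...,2]>v)&(hsv[...,1]<70)).astype(np.uint8))
    print(v,[(s.tolist()) for s in st[1:] if 60<s[4]<2000 and 370<s[0]<500 and 220<s[1]<330])
```

```text
90 []
110 []
130 []
```

View pics/tc.png

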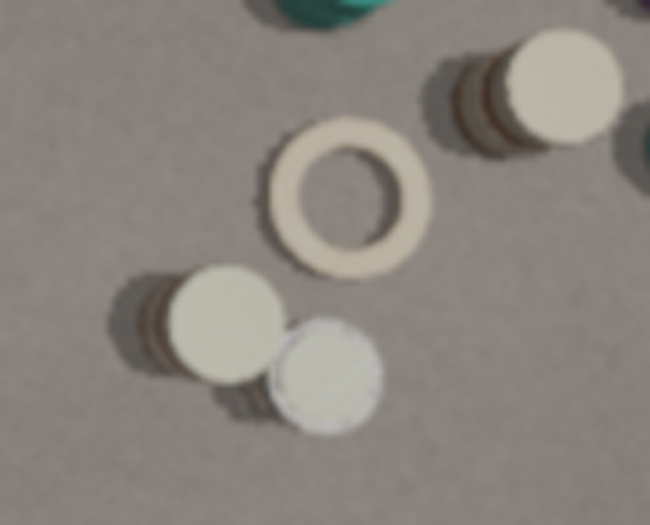

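The picture shows jar C was knocked to crop (227,323), now about touching the unmoved tin D at (327,375). I'll take exact positions from these and line the fingers up perpendicular to the pair.

Run:
```python
from h import *
ct=camera_info('top')
j=plane(ct,370+(227-2)/5,225+(324-2)/5,94);t=plane(ct,370+(327-2)/5,225+(375-2)/5,82)
print(j,t,np.linalg.norm((j-t)[:2]),np.arctan2(*(j-t)[1::-1]))
print(tocmd([j[0],j[1],175]))
```

```text
[ 397.70621788 -275.09091842   94.        ] [ 373.27861811 -325.83486797   82.        ] 56.31745774573796 1.1221477320204265
[ 2.28951372e+02 -2.05093929e+02 -7.67729979e-02]
```

Emit:
send_rows:
  series:
    - [[20,-18,0],[0,0,0],85]
    - [[30,-27,0],[0,0,0],85]
    - [[30,-27,0],[0,0,0],85]
    - [[30,-27,0],[0,0,0],85]
    - [[30,-27,0],[0,0,0],85]
    - [[30,-27,0],[0,0,0],85]
    - [[30,-27,0],[0,0,0],85]
    - [[29,-25,0],[0,0,0],85]

```text
clock: 37.2
position: [394.7, -279.7, 174.8]
ee_rot: [-0.382, 0.924, 0.0, -0.0]
contact_force: [0.7, -0.2, 0.2]
gripper_width: 84.9
grasp_force: 0.0
```

Emit:
send_rows:
  series:
    - [[0,0,0],[0,0,-0.11],85]
    - [[0,0,0],[0,0,-0.11],85]
    - [[0,0,0],[0,0,-0.1],85]
    - [[0,0,0],[0,0,0],85]
    - [[0,0,0],[0,0,0],85]

```text
clock: 37.7
position: [395.3, -277.8, 174.7]
ee_rot: [-0.524, 0.852, 0.0, -0.0]
contact_force: [-0.4, -0.4, 0.7]
gripper_width: 84.8
grasp_force: 0.0
```

```bash
python3 look.py 398 -275 94 57; python3 -c "
from h import *
print(monitor.read_state()['ee_rot'],tocmd([398,-275,175]))"
```

```text
t 37.7 tcp [ 395.3 -277.8  174.7] F [-0.4 -0.4  0.7] w 84.8
expected px [319. 249.] r 42.5
circle [316.5 252.5  41.8] -> [ 400.5 -273.2]
circle [317.5 244.5  42.9] -> [ 397.3 -278. ]
tri with last [ 398.5 -275.7  100.7]
tool shift to [ 400.5 -273.2   94. ] : [-6.3 -2.5]
[-5.24302081e-01  8.51532337e-01  7.05497735e-05 -3.77608587e-05] [-3.57909932 -1.07422115 -0.2067933 ]
```

Emit:
send_rows:
  series:
    - [[-4.5,-1.5,20],[0,0,0],85]
    - [[0,0,20],[0,0,0],85]
    - [[0,0,20],[0,0,0],85]
    - [[0,0,20],[0,0,0],85]
    - [[0,0,20],[0,0,0],85]
    - [[0,0,15],[0,0,0],85]
    - [[0,0,7],[0,0,0],85]
    - [[0,0,0],[0,0,0],75]

```text
clock: 38.55
position: [398.6, -274.1, 52.1]
ee_rot: [-0.525, 0.851, 0.001, -0.001]
contact_force: [-0.1, 0.6, 0.3]
gripper_width: 75.2
grasp_force: 0.0
```

Emit:
send_rows:
  series:
    - [[0,0,0],[0,0,0],66]
    - [[0,0,0],[0,0,0],61]
    - [[0,0,0],[0,0,0],58]
    - [[0,0,0],[0,0,0],55]
    - [[0,0,0],[0,0,0],45]
    - [[0,0,0],[0,0,0],45]
    - [[0,0,0],[0,0,0],45]
    - [[0,0,0],[0,0,0],45]

```text
clock: 39.35
position: [400.2, -274.7, 54.0]
ee_rot: [-0.525, 0.851, -0.001, 0.001]
contact_force: [1.5, 0.0, 6.1]
gripper_width: 56.2
grasp_force: 62.2
```

Emit:
send_rows:
  series:
    - [[0,0,-4],[0,0,0],45]
    - [[0,0,-10],[0,0,0],45]
    - [[0,0,-20],[0,0,0],45]
    - [[0,0,-20],[0,0,0],45]
    - [[0,0,-20],[0,0,0],45]
    - [[0,0,-20],[0,0,0],45]
    - [[0,0,-26],[0,0,0],45]
    - [[0,0,0],[0,0,0],45]

```text
clock: 40.15
position: [400.9, -275.1, 176.5]
ee_rot: [-0.525, 0.851, -0.003, 0.002]
contact_force: [1.0, -0.4, -1.9]
gripper_width: 56.0
grasp_force: 64.2
```

Emit:
send_rows:
  series:
    - [[0,0,0],[0,0,0.11],45]
    - [[0,0,0],[0,0,0.11],45]
    - [[0,0,0],[0,0,0.1],45]
    - [[0,0,0],[0,0,0],45]

```text
clock: 40.55
position: [398.2, -273.9, 171.9]
ee_rot: [-0.383, 0.924, 0.001, -0.001]
contact_force: [-0.4, -0.2, -1.9]
gripper_width: 55.8
grasp_force: 64.2
```

```bash
python3 go.py -1 1
```

```text
[498.9 146.5] [ 398.2 -273.9  171.9] shift [-3.685e+02  2.260e+02  3.000e-01] w 55.8 64.15682025253773 [-0.4 -0.2 -1.9]
```

Emit:
send_rows:
  series:
    - [[-12,7.5,0],[0,0,0],45]
    - [[-28,17,0],[0,0,0],45]
    - [[-28,17,0],[0,0,0],45]
    - [[-28,17,0],[0,0,0],45]
    - [[-28,17,0],[0,0,0],45]
    - [[-28,17,0],[0,0,0],45]
    - [[-28,17,0],[0,0,0],45]
    - [[-28,17,0],[0,0,0],45]

```text
clock: 41.35
position: [456.1, -36.5, 172.3]
ee_rot: [-0.384, 0.923, 0.0, -0.001]
contact_force: [0.5, -1.2, -2.6]
gripper_width: 55.8
grasp_force: 64.2
```

Emit:
send_rows:
  series:
    - [[-28,17,0],[0,0,0],45]
    - [[-28,17,0],[0,0,0],45]
    - [[-28,17,0],[0,0,0],45]
    - [[-28,18,0],[0,0,0],45]
    - [[-28,18,0],[0,0,0],45]
    - [[-20,12.5,0],[0,0,0],45]
    - [[-1.5,0,0],[0,0,0],45]
    - [[0,0,0],[0,0,0],45]

```text
clock: 42.15
position: [499.8, 146.9, 172.0]
ee_rot: [-0.384, 0.923, -0.0, -0.001]
contact_force: [-0.3, -0.4, -2.8]
gripper_width: 55.7
grasp_force: 64.3
```

Emit:
send_rows:
  series:
    - [[0,0,10],[0,0,0],45]
    - [[0,0,20],[0,0,0],45]
    - [[0,0,20],[0,0,0],45]
    - [[0,0,15],[0,0,0],45]
    - [[0,0,0],[0,0,0],45]
    - [[0,0,0],[0,0,0],45]

```text
clock: 42.75
position: [500.3, 146.0, 107.7]
ee_rot: [-0.383, 0.924, -0.0, -0.0]
contact_force: [-0.0, 0.0, -1.7]
gripper_width: 55.8
grasp_force: 64.3
```

```bash
python3 go.py -1 1
```

```text
[498.9 146.5] [500.3 146.  107.7] shift [0.6 1.4 0. ] w 55.8 64.27004098892212 [-0.   0.  -1.7]
```

Descend 107.7 → about 58.

Emit:
send_rows:
  series:
    - [[0,1,12],[0,0,0],45]
    - [[0,0,12],[0,0,0],45]
    - [[0,0,12],[0,0,0],45]
    - [[0,0,6],[0,0,0],45]
    - [[0,0,3],[0,0,0],45]
    - [[0,0,1],[0,0,0],45]
    - [[0,0,0],[0,0,0],45]

```text
clock: 43.45
position: [499.9, 147.7, 61.9]
ee_rot: [-0.383, 0.924, -0.0, 0.0]
contact_force: [-0.2, -0.3, -2.0]
gripper_width: 55.6
grasp_force: 64.3
```

Emit:
send_rows:
  series:
    - [[0,0,1],[0,0,0],45]
    - [[0,0,1],[0,0,0],45]
    - [[0,0,0],[0,0,0],45]

```text
clock: 43.75
position: [499.7, 147.5, 59.9]
ee_rot: [-0.383, 0.924, 0.0, 0.0]
contact_force: [0.4, -0.3, -2.1]
gripper_width: 55.7
grasp_force: 64.3
```

Emit:
send_rows:
  series:
    - [[0,0,1],[0,0,0],45]
    - [[0,0,0],[0,0,0],45]
    - [[0,0,0],[0,0,0],45]

```text
clock: 44.05
position: [499.7, 147.5, 58.8]
ee_rot: [-0.383, 0.924, 0.0, 0.0]
contact_force: [0.3, 1.1, -2.0]
gripper_width: 56.2
grasp_force: 64.3
```

Emit:
send_rows:
  series:
    - [[0,0,1],[0,0,0],45]
    - [[0,0,0],[0,0,0],45]
    - [[0,0,0],[0,0,0],45]

```text
clock: 44.35
position: [499.9, 147.6, 58.0]
ee_rot: [-0.383, 0.924, 0.0, 0.0]
contact_force: [-0.6, 0.4, 0.0]
gripper_width: 56.1
grasp_force: 64.5
```

Emit:
send_rows:
  series:
    - [[0,0,0.5],[0,0,0],50]
    - [[0,0,0],[0,0,0],58]
    - [[0,0,0],[0,0,0],62]
    - [[0,0,0],[0,0,0],67]
    - [[0,0,0],[0,0,0],72]
    - [[0,0,0],[0,0,0],72]
    - [[0,0,-10],[0,0,0],72]
    - [[0,0,-20],[0,0,0],72]

```text
clock: 45.15
position: [498.8, 147.0, 86.8]
ee_rot: [-0.383, 0.924, -0.0, -0.002]
contact_force: [0.2, -0.5, -0.1]
gripper_width: 71.9
grasp_force: 0.0
```

Emit:
send_rows:
  series:
    - [[0,0,-30],[0,0,0],85]
    - [[0,0,-30],[0,0,0],85]
    - [[0,0,-25],[0,0,0],85]
    - [[15,-8.5,0],[0,0,0],85]
    - [[33,-19,0],[0,0,0],85]
    - [[33,-19,0],[0,0,0],85]
    - [[33,-19,0],[0,0,0],85]
    - [[33,-19,0],[0,0,0],85]

```text
clock: 45.95
position: [454.2, -17.9, 172.3]
ee_rot: [-0.383, 0.924, 0.0, -0.0]
contact_force: [0.6, 0.6, 0.6]
gripper_width: 85.1
grasp_force: 0.0
```

Emit:
send_rows:
  series:
    - [[33,-19,0],[0,0,0],85]
    - [[33,-19,0],[0,0,0],85]
    - [[33,-19,0],[0,0,0],85]
    - [[33,-19,0],[0,0,0],85]
    - [[33,-19,0],[0,0,0],85]
    - [[33,-19,0],[0,0,0],85]
    - [[33,-19,0],[0,0,0],85]
    - [[33,-19,0],[0,0,0],85]

```text
clock: 46.75
position: [375.0, -311.8, 172.3]
ee_rot: [-0.383, 0.924, 0.0, -0.0]
contact_force: [0.4, 0.5, -0.5]
gripper_width: 84.7
grasp_force: 0.0
```

Emit:
send_rows:
  series:
    - [[12.5,-8,10],[0,0,0],85]
    - [[0,0,0],[0,0,0],85]
    - [[0,0,0],[0,0,0],85]

```text
clock: 47.05
position: [372.5, -324.8, 162.0]
ee_rot: [-0.382, 0.924, 0.0, -0.0]
contact_force: [0.4, -0.4, -0.3]
gripper_width: 85.0
grasp_force: 0.0
```

```bash
rm -f lastw.npz; python3 look.py 373.3 -325 82 55
```

```text
t 47.0 tcp [ 372.5 -324.8  162. ] F [ 0.4 -0.4 -0.3] w 85.0
expected px [319. 245.] r 41.3
circle [318.5 243.5  41.6] -> [ 372.5 -325.9]
circle [316.5 253.5  46.3] -> [ 378.5 -321.8]
circle [318.5 234.5  36. ] -> [ 368.  -330.3]
tool shift to [ 372.5 -325.9   82. ] : [ 1.3 -0.7]
```

Emit:
send_rows:
  series:
    - [[0,0,20],[0,0,0],85]
    - [[0,0,20],[0,0,0],85]
    - [[0,0,20],[0,0,0],85]
    - [[0,0,20],[0,0,0],85]
    - [[0,0,20],[0,0,0],85]
    - [[0,0,12],[0,0,0],85]
    - [[0,0,0],[0,0,0],70]
    - [[0,0,0],[0,0,0],62]

```text
clock: 47.9
position: [374.0, -324.4, 50.9]
ee_rot: [-0.384, 0.923, -0.0, 0.0]
contact_force: [0.3, -0.9, 0.5]
gripper_width: 62.4
grasp_force: 0.0
```

Emit:
send_rows:
  series:
    - [[0,0,0],[0,0,0],58]
    - [[0,0,0],[0,0,0],54]
    - [[0,0,0],[0,0,0],45]
    - [[0,0,0],[0,0,0],45]
    - [[0,0,0],[0,0,0],45]
    - [[0,0,0],[0,0,0],45]

```text
clock: 48.5
position: [374.6, -325.4, 51.9]
ee_rot: [-0.383, 0.924, -0.001, 0.001]
contact_force: [0.4, 1.4, 6.1]
gripper_width: 52.6
grasp_force: 62.2
```

Emit:
send_rows:
  series:
    - [[0,0,-5],[0,0,0],45]
    - [[0,0,-15],[0,0,0],45]
    - [[0,0,-20],[0,0,0],45]
    - [[0,0,-20],[0,0,0],45]
    - [[0,0,-20],[0,0,0],45]
    - [[0,0,-20],[0,0,0],45]
    - [[0,0,-25],[0,0,0],45]
    - [[0,0,0],[0,0,0],45]

```text
clock: 49.3
position: [374.7, -325.7, 178.5]
ee_rot: [-0.383, 0.924, -0.003, 0.002]
contact_force: [0.8, 1.1, -1.6]
gripper_width: 52.8
grasp_force: 63.5
```

```bash
python3 go.py 1 0
```

```text
[661.3  52.3] [ 374.7 -325.7  178.5] shift [-470.    64.3    0.5] w 52.8 63.48249435424805 [ 0.8  1.1 -1.6]
```

Emit:
send_rows:
  series:
    - [[-15,2,0],[0,0,0],45]
    - [[-31.5,4.3,0],[0,0,0],45]
    - [[-31.5,4.3,0],[0,0,0],45]
    - [[-31.5,4.3,0],[0,0,0],45]
    - [[-31.5,4.3,0],[0,0,0],45]
    - [[-31.5,4.3,0],[0,0,0],45]
    - [[-31.5,4.3,0],[0,0,0],45]
    - [[-31.5,4.3,0],[0,0,0],45]

```text
clock: 50.1
position: [516.4, -134.3, 173.7]
ee_rot: [-0.383, 0.924, 0.001, -0.001]
contact_force: [0.7, -0.3, -1.8]
gripper_width: 52.5
grasp_force: 63.4
```

Emit:
send_rows:
  series:
    - [[-31.5,4.3,0],[0,0,0],45]
    - [[-31.5,4.3,0],[0,0,0],45]
    - [[-31.5,4.3,0],[0,0,0],45]
    - [[-31.5,4.3,0],[0,0,0],45]
    - [[-31.5,4.3,0],[0,0,0],45]
    - [[-31.5,4.3,0],[0,0,0],45]
    - [[-31.5,4.3,0],[0,0,0],45]
    - [[-14,2,0],[0,0,0],45]

```text
clock: 50.9
position: [660.4, 55.0, 172.9]
ee_rot: [-0.383, 0.924, 0.001, -0.001]
contact_force: [-0.7, -0.2, -0.7]
gripper_width: 52.5
grasp_force: 63.4
```

Emit:
send_rows:
  series:
    - [[0,0,0],[0,0,0],45]
    - [[0,0,0],[0,0,0],45]
    - [[0,0,15],[0,0,0],45]
    - [[0,0,20],[0,0,0],45]
    - [[0,0,20],[0,0,0],45]
    - [[0,0,10],[0,0,0],45]
    - [[0,0,0],[0,0,0],45]
    - [[0,0,0],[0,0,0],45]

```text
clock: 51.7
position: [660.4, 52.4, 111.1]
ee_rot: [-0.383, 0.924, -0.0, 0.0]
contact_force: [0.6, 0.0, -1.0]
gripper_width: 52.4
grasp_force: 63.4
```

```bash
python3 go.py 1 0
```

```text
[661.3  52.3] [660.4  52.4 111.1] shift [-0.6 -0.8  0. ] w 52.4 63.401899337768555 [ 0.6  0.  -1. ]
```

Descend 111 → about 56.

Emit:
send_rows:
  series:
    - [[-0.5,-0.5,12],[0,0,0],45]
    - [[0,0,12],[0,0,0],45]
    - [[0,0,12],[0,0,0],45]
    - [[0,0,10],[0,0,0],45]
    - [[0,0,4],[0,0,0],45]
    - [[0,0,1],[0,0,0],45]
    - [[0,0,0],[0,0,0],45]

```text
clock: 52.4
position: [661.1, 53.0, 59.3]
ee_rot: [-0.383, 0.924, -0.0, 0.0]
contact_force: [0.1, -0.3, -1.8]
gripper_width: 52.5
grasp_force: 63.4
```

Emit:
send_rows:
  series:
    - [[0,0,1],[0,0,0],45]
    - [[0,0,0],[0,0,0],45]
    - [[0,0,0],[0,0,0],45]

```text
clock: 52.7
position: [661.0, 53.1, 58.7]
ee_rot: [-0.383, 0.924, -0.0, 0.0]
contact_force: [-0.5, -0.1, -2.7]
gripper_width: 52.2
grasp_force: 63.4
```

Emit:
send_rows:
  series:
    - [[0,0,1],[0,0,0],45]
    - [[0,0,0],[0,0,0],45]
    - [[0,0,0],[0,0,0],45]

```text
clock: 53.0
position: [660.8, 53.0, 57.3]
ee_rot: [-0.383, 0.924, -0.0, -0.0]
contact_force: [0.7, 1.1, -2.1]
gripper_width: 52.5
grasp_force: 63.4
```

Emit:
send_rows:
  series:
    - [[0,0,1],[0,0,0],45]
    - [[0,0,0],[0,0,0],45]
    - [[0,0,0],[0,0,0],45]

```text
clock: 53.3
position: [660.8, 53.0, 56.2]
ee_rot: [-0.383, 0.924, -0.0, -0.0]
contact_force: [0.3, -0.3, -2.4]
gripper_width: 52.3
grasp_force: 63.4
```

Emit:
send_rows:
  series:
    - [[0,0,1],[0,0,0],45]
    - [[0,0,0],[0,0,0],45]
    - [[0,0,0],[0,0,0],45]

```text
clock: 53.6
position: [661.0, 53.0, 56.0]
ee_rot: [-0.383, 0.924, -0.0, 0.0]
contact_force: [-1.5, -0.6, 2.6]
gripper_width: 52.8
grasp_force: 64.0
```

Emit:
send_rows:
  series:
    - [[0,0,0],[0,0,0],56]
    - [[0,0,0],[0,0,0],60]
    - [[0,0,0],[0,0,0],66]
    - [[0,0,0],[0,0,0],70]
    - [[0,0,0],[0,0,0],70]
    - [[0,0,-10],[0,0,0],70]
    - [[0,0,-20],[0,0,0],70]
    - [[0,0,-30],[0,0,0],75]

```text
clock: 54.4
position: [659.7, 52.7, 114.8]
ee_rot: [-0.383, 0.924, 0.0, -0.002]
contact_force: [0.6, 1.2, 0.5]
gripper_width: 74.7
grasp_force: 0.0
```

Emit:
send_rows:
  series:
    - [[0,0,-30],[0,0,0],85]
    - [[0,0,-30],[0,0,0],85]
    - [[15,-8,0],[0,0,0],85]
    - [[33.5,-18.5,0],[0,0,0],85]
    - [[33.5,-18.5,0],[0,0,0],85]
    - [[33.5,-18.5,0],[0,0,0],85]
    - [[33.5,-18.5,0],[0,0,0],85]
    - [[33.5,-18.5,0],[0,0,0],85]

```text
clock: 55.2
position: [602.0, -148.7, 175.7]
ee_rot: [-0.383, 0.924, -0.0, 0.0]
contact_force: [0.7, 0.3, -0.4]
gripper_width: 84.6
grasp_force: 0.0
```

Emit:
send_rows:
  series:
    - [[33.5,-18.5,0],[0,0,0],85]
    - [[33.5,-18.5,0],[0,0,0],85]
    - [[33.5,-18.5,0],[0,0,0],85]
    - [[33.5,-18.5,0],[0,0,0],85]
    - [[33.5,-18.5,0],[0,0,0],85]
    - [[33.5,-18.5,0],[0,0,0],85]
    - [[33.5,-18.5,0],[0,0,0],85]
    - [[33.5,-18.5,0],[0,0,0],85]

```text
clock: 56.0
position: [517.2, -442.9, 175.7]
ee_rot: [-0.383, 0.924, -0.0, 0.0]
contact_force: [-0.3, 0.4, 0.2]
gripper_width: 85.1
grasp_force: 0.0
```

Emit:
send_rows:
  series:
    - [[2,0,0],[0,0,0],85]
    - [[0,0,0],[0,0,0],85]
    - [[0,0,0],[0,0,0],85]

```text
clock: 56.3
position: [516.7, -442.2, 175.4]
ee_rot: [-0.383, 0.924, 0.0, 0.0]
contact_force: [0.8, 0.2, 0.3]
gripper_width: 85.1
grasp_force: 0.0
```

```bash
rm -f lastw.npz; python3 look.py 515 -443 94 57
```

```text
t 56.3 tcp [ 516.7 -442.2  175.4] F [0.8 0.2 0.3] w 85.1
expected px [321. 241.] r 42.8
circle [320.5 242.5  40.5] -> [ 515.8 -442.5]
circle [320.5 233.5  48.2] -> [ 511.3 -446.9]
circle [318.5 250.5  47.1] -> [ 520.8 -439.4]
tool shift to [ 515.8 -442.5   94. ] : [1.3 0.4]
```

Emit:
send_rows:
  series:
    - [[1,0,20],[0,0,0],85]
    - [[0,0,20],[0,0,0],85]
    - [[0,0,20],[0,0,0],85]
    - [[0,0,20],[0,0,0],85]
    - [[0,0,20],[0,0,0],85]
    - [[0,0,15],[0,0,0],85]
    - [[0,0,7],[0,0,0],85]
    - [[0,0,0],[0,0,0],75]

```text
clock: 57.15
position: [515.9, -442.7, 52.4]
ee_rot: [-0.383, 0.924, 0.001, -0.001]
contact_force: [1.2, 0.4, 0.1]
gripper_width: 75.1
grasp_force: 0.0
```

Emit:
send_rows:
  series:
    - [[0,0,0],[0,0,0],66]
    - [[0,0,0],[0,0,0],61]
    - [[0,0,0],[0,0,0],58]
    - [[0,0,0],[0,0,0],55]
    - [[0,0,0],[0,0,0],45]
    - [[0,0,0],[0,0,0],45]
    - [[0,0,0],[0,0,0],45]
    - [[0,0,0],[0,0,0],45]

```text
clock: 57.95
position: [516.5, -443.9, 54.7]
ee_rot: [-0.383, 0.924, -0.001, 0.0]
contact_force: [0.0, 2.0, 6.6]
gripper_width: 56.0
grasp_force: 62.6
```

Emit:
send_rows:
  series:
    - [[0,0,-4],[0,0,0],45]
    - [[0,0,-10],[0,0,0],45]
    - [[0,0,-20],[0,0,0],45]
    - [[0,0,-20],[0,0,0],45]
    - [[0,0,-20],[0,0,0],45]
    - [[0,0,-20],[0,0,0],45]
    - [[0,0,-31],[0,0,0],45]
    - [[0,0,0],[0,0,0],45]

```text
clock: 58.75
position: [518.1, -445.2, 183.8]
ee_rot: [-0.383, 0.924, -0.004, 0.002]
contact_force: [1.1, 0.8, -1.2]
gripper_width: 56.0
grasp_force: 64.1
```

```bash
python3 go.py 1 -1
```

```text
[656.1 -31.5] [ 518.1 -445.2  183.8] shift [-390.3  194.4   -1.4] w 56.0 64.05086562037468 [ 1.1  0.8 -1.2]
```

Emit:
send_rows:
  series:
    - [[-14,7,0],[0,0,0],45]
    - [[-30,15,0],[0,0,0],45]
    - [[-30,15,0],[0,0,0],45]
    - [[-30,15,0],[0,0,0],45]
    - [[-30,15,0],[0,0,0],45]
    - [[-30,15,0],[0,0,0],45]
    - [[-30,15,0],[0,0,0],45]
    - [[-30,15,0],[0,0,0],45]

```text
clock: 59.55
position: [594.4, -203.5, 176.6]
ee_rot: [-0.383, 0.924, 0.001, -0.001]
contact_force: [0.6, -0.1, -2.1]
gripper_width: 55.2
grasp_force: 64.1
```

Emit:
send_rows:
  series:
    - [[-30,15,0],[0,0,0],45]
    - [[-30,15,0],[0,0,0],45]
    - [[-30,15,0],[0,0,0],45]
    - [[-30,15,0],[0,0,0],45]
    - [[-30,15,0],[0,0,0],45]
    - [[-17,7.5,0],[0,0,0],45]
    - [[0,0,0],[0,0,0],45]
    - [[0,0,0],[0,0,0],45]

```text
clock: 60.35
position: [654.1, -29.1, 177.2]
ee_rot: [-0.383, 0.924, 0.0, -0.001]
contact_force: [-0.5, 0.1, -2.1]
gripper_width: 55.7
grasp_force: 64.1
```

Emit:
send_rows:
  series:
    - [[0,0,15],[0,0,0],45]
    - [[0,0,20],[0,0,0],45]
    - [[0,0,20],[0,0,0],45]
    - [[0,0,10],[0,0,0],45]
    - [[0,0,0],[0,0,0],45]
    - [[0,0,0],[0,0,0],45]

```text
clock: 60.95
position: [655.2, -30.1, 113.9]
ee_rot: [-0.383, 0.924, -0.0, 0.0]
contact_force: [1.0, 0.4, -1.4]
gripper_width: 56.1
grasp_force: 64.1
```

```bash
python3 go.py 1 -1
```

```text
[656.1 -31.5] [655.2 -30.1 113.9] shift [ 0.4 -1.7  0. ] w 56.1 64.09110143780708 [ 1.   0.4 -1.4]
```

Descend 114 → about 58.7.

Emit:
send_rows:
  series:
    - [[0,-1.5,12],[0,0,0],45]
    - [[0,0,12],[0,0,0],45]
    - [[0,0,12],[0,0,0],45]
    - [[0,0,10],[0,0,0],45]
    - [[0,0,4],[0,0,0],45]
    - [[0,0,1],[0,0,0],45]
    - [[0,0,0],[0,0,0],45]

```text
clock: 61.65
position: [656.1, -30.4, 62.4]
ee_rot: [-0.383, 0.924, -0.0, 0.0]
contact_force: [0.2, 0.5, -2.0]
gripper_width: 55.5
grasp_force: 64.1
```

Emit:
send_rows:
  series:
    - [[0,0,1],[0,0,0],45]
    - [[0,0,0],[0,0,0],45]
    - [[0,0,0],[0,0,0],45]

```text
clock: 61.95
position: [656.1, -30.4, 61.7]
ee_rot: [-0.383, 0.924, -0.0, 0.0]
contact_force: [0.4, -0.9, -1.9]
gripper_width: 55.5
grasp_force: 64.1
```

Emit:
send_rows:
  series:
    - [[0,0,1],[0,0,0],45]
    - [[0,0,0],[0,0,0],45]
    - [[0,0,0],[0,0,0],45]

```text
clock: 62.25
position: [655.9, -30.5, 60.3]
ee_rot: [-0.383, 0.924, -0.0, 0.0]
contact_force: [1.3, -0.0, -2.4]
gripper_width: 56.1
grasp_force: 64.1
```

Emit:
send_rows:
  series:
    - [[0,0,1],[0,0,0],45]
    - [[0,0,0],[0,0,0],45]
    - [[0,0,0],[0,0,0],45]

```text
clock: 62.55
position: [655.9, -30.5, 59.3]
ee_rot: [-0.383, 0.924, 0.0, -0.0]
contact_force: [-0.3, 0.5, -1.2]
gripper_width: 55.8
grasp_force: 64.1
```

Emit:
send_rows:
  series:
    - [[0,0,1],[0,0,0],45]
    - [[0,0,0],[0,0,0],45]
    - [[0,0,0],[0,0,0],45]

```text
clock: 62.85
position: [656.0, -30.4, 58.7]
ee_rot: [-0.383, 0.924, -0.0, 0.0]
contact_force: [0.1, -0.0, 1.0]
gripper_width: 55.8
grasp_force: 64.3
```

Emit:
send_rows:
  series:
    - [[0,0,0.5],[0,0,0],45]
    - [[0,0,0],[0,0,0],45]
    - [[0,0,0],[0,0,0],45]

```text
clock: 63.15
position: [656.1, -30.4, 58.7]
ee_rot: [-0.383, 0.924, -0.0, 0.0]
contact_force: [-1.8, 0.5, 5.5]
gripper_width: 55.8
grasp_force: 64.2
```

Seated. Release, rise, move clear of the crate, and check with the top and scene cameras.

Emit:
send_rows:
  series:
    - [[0,0,0],[0,0,0],58]
    - [[0,0,0],[0,0,0],62]
    - [[0,0,0],[0,0,0],67]
    - [[0,0,0],[0,0,0],72]
    - [[0,0,0],[0,0,0],72]
    - [[0,0,-10],[0,0,0],72]
    - [[0,0,-20],[0,0,0],72]
    - [[0,0,-30],[0,0,0],72]

```text
clock: 63.95
position: [654.8, -30.6, 117.3]
ee_rot: [-0.383, 0.924, 0.0, -0.002]
contact_force: [0.4, 0.2, 0.0]
gripper_width: 71.9
grasp_force: 0.0
```

Emit:
send_rows:
  series:
    - [[0,0,-30],[0,0,0],72]
    - [[0,0,-30],[0,0,0],72]
    - [[20,-20,0],[0,0,0],72]
    - [[30,-20,0],[0,0,0],72]
    - [[30,-20,0],[0,0,0],72]
    - [[30,-20,0],[0,0,0],72]
    - [[30,-20,0],[0,0,0],72]
    - [[30,-20,0],[0,0,0],72]

```text
clock: 64.75
position: [620.3, -237.0, 178.9]
ee_rot: [-0.383, 0.924, -0.0, 0.001]
contact_force: [0.6, -0.5, -0.1]
gripper_width: 72.1
grasp_force: 0.0
```

Emit:
send_rows:
  series:
    - [[30,0,0],[0,0,0],72]
    - [[30,0,0],[0,0,0],72]
    - [[20,0,0],[0,0,0],72]
    - [[0,0,0],[0,0,0],72]
    - [[0,0,0],[0,0,0],72]
    - [[0,0,0],[0,0,0],72]

```text
clock: 65.35
position: [564.9, -291.5, 178.1]
ee_rot: [-0.383, 0.924, -0.0, 0.0]
contact_force: [0.2, -0.2, -0.3]
gripper_width: 71.7
grasp_force: 0.0
```

```bash
cat > fin.py <<'E'
from h import *
from go import cell
ct=camera_info('top');T=get_image('top');print(monitor.read_state()['position'].round(0))
B=blobs(T,200,480,140)
for n,i,j,z in[('tinA',1,1,86),('tinB',0,1,86),('jarC',-1,1,98),('tinD',1,0,86),('jarE',1,-1,98),('packed jar',0,-1,98),('packed tin',-1,-1,86)]:
    D=[(plane(ct,b[0],b[1],z)[:2]-cell(i,j)) for b in B]
    k=min(range(len(B)),key=lambda k:np.linalg.norm(D[k]));print(n,np.round(B[k][:4],1),'off cell',D[k].round(1))
T0=np.load('top0.npy');S0=np.load('scene0.npy');S=get_image('scene')
for nm,a,b,(x,y,w,h) in[('stapler',T0,T,(160,258,60,35)),('gel',T0,T,(172,165,40,40)),('tape',T0,T,(420,245,40,40)),('decoys',T0,T,(425,180,115,90)),('caddy',S0,S,(375,130,50,60))]:
    d=np.abs(a[y:y+h,x:x+w].astype(int)-b[y:y+h,x:x+w]).max(2); print(nm,'changed px',(d>60).sum(),'of',d.size)
# caddy markers in the scene view (red)
hsv=cv2.cvtColor(S,cv2.COLOR_RGB2HSV);m=(hsv[...,1]>180)&((hsv[...,0]<6)|(hsv[...,0]>174))&(hsv[...,2]>90);ys,xs=np.where(m);k=(xs>340)&(xs<430)&(ys<260);print('red',xs[k].mean(),ys[k].mean(),k.sum())
E
python3 fin.py
```

```text
[ 565. -291.  178.]
tinA [248. 181.  23.  21.] off cell [0.6 1.4]
tinB [245.  214.5  23.   22. ] off cell [-1.1  1.7]
jarC [242.  247.5  23.   24. ] off cell [-1.3 -0.2]
tinD [282.  184.5  23.   22. ] off cell [-3.  -0.6]
jarE [282.  184.5  23.   22. ] off cell [-0.8 82.1]
packed jar [282.  184.5  23.   22. ] off cell [83.1 76.9]
packed tin [242.  247.5  23.   24. ] off cell [ 10.3 169.7]
stapler changed px 0 of 2100
gel changed px 0 of 1600
tape changed px 0 of 1600
decoys changed px 1191 of 10350
caddy changed px 464 of 3000
red 384.72727272727275 169.77272727272728 22
```

Emit:
send_rows:
  series:
    - [[30,4,-10],[0,0,0],72]
    - [[35,4,-10],[0,0,0],72]
    - [[35,4,-10],[0,0,0],72]
    - [[35,4,0],[0,0,0],72]
    - [[35,4,0],[0,0,0],72]
    - [[35,4,0],[0,0,0],72]
    - [[35,4,0],[0,0,0],72]
    - [[35,4,0],[0,0,0],72]

```text
clock: 66.25
position: [346.7, -464.4, 207.9]
ee_rot: [-0.384, 0.924, -0.0, 0.0]
contact_force: [-0.7, -0.6, 0.1]
gripper_width: 72.0
grasp_force: 0.0
```

Emit:
send_rows:
  series:
    - [[30,4,0],[0,0,0],72]
    - [[20,0,0],[0,0,0],72]
    - [[0,0,0],[0,0,0],72]
    - [[0,0,0],[0,0,0],72]
    - [[0,0,0],[0,0,0],72]

```text
clock: 66.75
position: [309.8, -496.0, 207.7]
ee_rot: [-0.383, 0.924, 0.0, 0.0]
contact_force: [0.1, -0.3, -0.7]
gripper_width: 72.2
grasp_force: 0.0
```

```bash
python3 fin.py
```

```text
[ 310. -496.  208.]
tinA [248. 181.  23.  21.] off cell [0.6 1.4]
tinB [245.  214.5  23.   22. ] off cell [-1.1  1.7]
jarC [242.  247.5  23.   24. ] off cell [-1.3 -0.2]
tinD [282.  184.5  23.   22. ] off cell [-3.  -0.6]
jarE [314.5 185.   24.   23. ] off cell [-1.8  1.3]
packed jar [315. 216.  23.  23.] off cell [ 4.  -5.6]
packed tin [309. 252.  23.  23.] off cell [-0.2  3.7]
stapler changed px 0 of 2100
gel changed px 0 of 1600
tape changed px 0 of 1600
decoys changed px 908 of 10350
caddy changed px 503 of 3000
red 384.72727272727275 169.77272727272728 22
```

Run:
```python
from h import *
T0=np.load('top0.npy');T=get_image('top')
for a in(T0,T):
    h=cv2.cvtColor(a,cv2.COLOR_RGB2HSV);m=((h[...,1]>120)&(h[...,0]>75)&(h[...,0]<165)).astype(np.uint8);n,l,st,ce=cv2.connectedComponentsWithStats(m);print([c.round(1).tolist() for c,s in zip(ce[1:],st[1:]) if s[4]>150 and 420<c[0]<550 and c[1]>140])
print(job_done())
```

```text
[[478.4, 198.6], [519.0, 212.6], [441.9, 215.1], [521.0, 251.4]]
[[478.4, 198.6], [519.0, 212.6], [441.9, 215.1]]
the job is handed in; nothing more can be done
None
```

The job is handed in: the caddy hangs on the hook and all five loose containers (three tins, two jars) stand on their cell floors, with nothing else seen to have moved; the only thing not confirmed is the turquoise jar at top-view pixel (521,251), absent from the last colour check, most likely behind the parked arm.

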